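Weigh the salt tins and tag the lot

ROBOT

A 6-joint arm with a two-finger parallel gripper is mounted at the origin on the work surface. World frame = base frame: x ahead of the robot, y to its left, z up, the work surface at z = 0. Lengths are in mm, angles in rad, forces in N, time in s.
With the tool pointing down it reaches from about 275 to 1000 mm from the base axis. Payload 8.4 kg.
Tool frame: the origin (TCP) lies on the centre line of the jaws, within the pads' length; the fingertips stand 22 mm ahead of it and the grasp point (between the pads) lies 3 mm ahead of it; z points along the fingers, y is the direction in which the jaws open and shut (so a half turn about z gives the same grasp; the last joint's range is limited). The gripper opens to 85 mm and grips with 20 to 120 N. Pads are 22 mm wide; open, the fingers measure 114 mm over their backs; the gripper's body (76 mm by 85 mm) begins 54 mm behind the grasp point. The pads swing forward as they close: fully open they stand 13 mm farther back than shut.
Start: joints at [1.267, 0.353, 1.633, -0, 1.155, -0.002], TCP at [185.773, 596.755, 253.281] pointing down, gripper open.
Joint ranges: [-2.63, 2.63], [-0.92, 2.1], [0.06, 2.66], [-1.3, 4.44], [0, 2.69], [-3.02, 3.02]. Speed limits (rad/s): [2.22, 2.22, 2.79, 3.14, 3.14, 3.14].

INTERFACE

Orientations are given as [roll, pitch, yaw] about the fixed x, y, z axes, in that order (R = Rz(yaw) Ry(pitch) Rx(roll)).
In Python, from rig import r gives the robot as it stands.
- The arm moves only by the tool carry_out, never from a script. Its argument "rows" is text: rows parted by semicolons, each of 5 numbers parted by spaces: the opening, from 0 (shut) to 1 (fully open), then the shift along the tool's x, y, z in units of 30 mm (1.0 is 30 mm), then the turn about the tool's z in units of 8 degrees (1.0 is 8 degrees). A call has 1 to 12 rows; each row shifts and turns the commanded pose from where the row before left it, along the tool's axes as they then stand; what a row does not reach is not made up. A row lasts 1/8 s, in which the tool goes at most 62.5 mm and 10.7 degrees, less where a joint would pass 70% of its speed; a pose out of reach is approached as far as the arm can. A call is refused whole if a number of a shift passes 1 or a number of a turn 1, either way. A call with a gripper value outside its range is refused whole. The fingers move at their own pace and stop on an object; "newtons" is the grip in N (left out, the last holds). Time passes only in rows, so rows that do not move let the fingers close. It gives the time, the measured TCP pose, the force and the opening at its end, in the units of the state.
- r.sense(): the state, without advancing time (a new reading comes with each control period).
- r.grab_frame(name): name is "side" or "top" or "wrist"; returns the picture (420x560x3 uint8, blue, green, red); there is no depth.
- r.get_calibration(name): a dict with "intrinsics" (3x3 intrinsics, pixels), "position" and "rotation" of the camera in the world. Camera axes: x right, y up, looking along -z (the intrinsics and any distortion apply to the point x, -y, -z); pixel columns grow to the right and rows downward; lengths in mm; the calibration is good to about 2 mm. A picture is of the moment at which its call begins: read the wrist's pose just before it. get_calibration takes no time and is no camera call; for the wrist camera it gives the pose at the moment of the call.
- r.sign_off(): hands the job in, once; it reports no verdict.
The state is a dict: "clock": time; "qpos": joint angles; "qvel": joint speeds; "joint_efforts": joint torques, N m; "eef_pos": TCP position; "tcp_rot": TCP orientation; "contact_force": force on the tool from outside, world axes, zero at the start; "wrist_torque": the same for the moment, N m; "opening": opening from 0.0 (shut) to 1.0 (fully open).
Only numpy, scipy, OpenCV 4.12 (cv2) and the standard library are available. Lean on these libraries where they do the work, as an engineer would, in place of code of your own. Each camera call takes 0.05 s, during which the arm holds its last target.

TASK

Weigh the salt tins: stand every tin that is on the table upright in the wide tray of the beam scale, then add steel weights to the narrow tray until the beam floats level. After that, mark the lot as weighed: lift the clip of the wooden holder, slide the flat metal tag under the raised clip all the way to the stop with its finger grip trailing outside, and lower the clip onto it. Leave the tins and weights in the trays, and do not disturb the spoon or the lighter.

Things in the scene. Friction and masses are not known exactly. Their poses are not given: they have to be found in the camera images.
- tin_big: large round aluminium salt tin, 48 dia x 60 high, 160 g; stands upright on the table in front of the scale (may be absent). Origin: centre of its underside, z up.
- tin_small1: small round aluminium salt tin, 36 dia x 44 high, 80 g (may be absent). Origin: centre of its underside.
- tin_small2: another such small tin (may be absent).
- board: blue plastic cutting board, 170 (x) x 200 (y) x 10 thick, fixed; the five weights stand on it. Origin: centre of its underside.
- weight1: steel weight of 80 g: round foot 28 dia x 16 high with a round stem 16 dia rising from it to 46 above the underside; take it by the stem, above the foot. Origin: centre of its underside, z up. All five weights are alike and one equals one small tin; the large tin equals two. There are always some to spare; spare ones stay off the scale.
- weight2: steel weight like weight1.
- weight3: steel weight like weight1.
- weight4: steel weight like weight1.
- weight5: steel weight like weight1.
- scale: beam scale, fixed: grey foot 130 (x) x 270 (y) x 15, two grey cheeks and a white pointer plate in the middle up to 125 high, a steel beam along its y. Its x points away from the robot at yaw 0. Origin: centre of its underside.
- load_tray_floor (a point): centre of the floor of the WIDE tray for the tins, 170 (scale x) x 76 (scale y), with a 10 high, 3 thick rim; it hangs over the -y end of the beam, 120 from the middle, floor 95 above the table when level. Axes as the scale's. The tray stays flat as it rises and sinks (up to 12), and where on the tray a load stands makes no difference.
- weight_tray_floor (a point): centre of the floor of the NARROW tray for the weights, 160 (scale x) x 52 (scale y), same rim, over the +y end of the beam, 120 from the middle; rises and sinks opposite to the other tray.
- beam (a joint): tilt of the beam in rad: 0 = level, positive = wide tray (tins) low, so weights are lacking; negative = narrow tray low, too many weights. Stops at +-0.1. An imbalance of one weight (80 g) is enough to lay it on a stop; level means within 0.03. It settles in about 1 to 2 s.
- holder: wooden tag holder, fixed: block 115 (x) x 68 (y) x 20 high, its top a channel 56 wide between 4 high lips along its x. The tag is slid in from its -x end (towards the robot) in its +x direction until its front edge meets the stop, at holder x = +37. Origin: centre of its underside (the block spans x -60 to +55).
- clip_hinge (a point): centre of the clip's hinge line (along holder y), at holder x = +45, 34 above the table. Axes as the holder's.
- clip (a joint): angle of the clip in rad: 0 = down on the bare block, 1.3 = fully raised; about 0.075 when it rests on the tag. Its hinge is stiff (about 0.8 N at the knob) and it stays where it is left. A 24 wide steel strap runs 64 from the hinge towards holder -x, with a nose under its end.
- clip_knob (a point): centre of the black round bar across the clip's end, 12 dia x 20 long along holder y, to be pinched from above by its ends; 60 from the hinge towards -x and 12 above the hinge line when the clip is down (46 above the table), and it moves in an arc of 61 radius about the hinge. The strap's top lies 12 below the bar's centre.
- tag: flat aluminium tag 110 (x) x 46 (y) x 5 thick, 70 g, loose on the table. Its finger grip is an upright fin, 24 (x) x 10 (y), up to 33 above the underside, centred 43 behind the middle (tag x -43). Origin: centre of its underside; +x is the front that goes under the clip first.
- tag_grip (a point): centre line of the tag's fin, 22 above the tag's underside.
- tag_front (a point): middle of the tag's front edge, at its underside.
- spoon: stainless spoon 170 long lying between the scale and the holder, towards the far side; leave alone.
- lighter: black lighter 24 x 74 x 12 lying left of the scale; leave alone.
There are look-alikes about, which are no part of the job. What is shaped like the holder but orange or yellow is not meant.

How it is judged (in metres and radians):
On the way, in this order (a step that is already met when the one before it is completed fails the run):
1. all the tins stand in the wide tray, which has gone down (x of tin_big in the frame of load_tray_floor between -0.085 and 0.085 m and y of tin_big in the frame of load_tray_floor between -0.038 and 0.038 m and z of tin_big in the frame of load_tray_floor between -0.006 and 0.008 m and angle between each of tin_big, tin_small1, tin_small2's own z axis and vertical below 0.15 rad and x of tin_small1 in the frame of load_tray_floor between -0.085 and 0.085 m and y of tin_small1 in the frame of load_tray_floor between -0.038 and 0.038 m and z of tin_small1 in the frame of load_tray_floor between -0.006 and 0.008 m and x of tin_small2 in the frame of load_tray_floor between -0.085 and 0.085 m and y of tin_small2 in the frame of load_tray_floor between -0.038 and 0.038 m and z of tin_small2 in the frame of load_tray_floor between -0.006 and 0.008 m and value of joint beam above 0.06 rad), for 0.3 s.
2. weights in the narrow tray have brought the beam level (x of tin_big in the frame of load_tray_floor between -0.085 and 0.085 m and y of tin_big in the frame of load_tray_floor between -0.038 and 0.038 m and z of tin_big in the frame of load_tray_floor between -0.006 and 0.008 m and angle between each of tin_big, tin_small1, tin_small2's own z axis and vertical below 0.15 rad and x of tin_small1 in the frame of load_tray_floor between -0.085 and 0.085 m and y of tin_small1 in the frame of load_tray_floor between -0.038 and 0.038 m and z of tin_small1 in the frame of load_tray_floor between -0.006 and 0.008 m and x of tin_small2 in the frame of load_tray_floor between -0.085 and 0.085 m and y of tin_small2 in the frame of load_tray_floor between -0.038 and 0.038 m and z of tin_small2 in the frame of load_tray_floor between -0.006 and 0.008 m and value of joint beam between -0.03 and 0.03 rad), for 0.6 s.
3. the tag lies against the stop under the raised clip (x of tag_front in the frame of holder above 0.022 m and y of tag_front in the frame of holder between -0.012 and 0.012 m and z of tag_front in the frame of holder between 0.015 and 0.025 m and angle between the x axis of tag and the x axis of holder, either way round below 0.15 rad and angle between tag's own z axis and vertical below 0.1 rad and value of joint clip above 0.4 rad), for 0.2 s.
At the end, for the whole second after the job is handed in: every tin stands upright in the wide tray and no weight does, the beam is level within 0.03 rad and still, the tag's front edge is within 15 mm of the stop, within 12 mm of the channel's middle and 0.15 rad of its direction, and the clip is down on it (clip joint 0.04 to 0.115 rad) (all of step 2 and velocity of joint beam between -0.08 and 0.08 rad/s and (horizontal distance between weight1 and load_tray_floor above 0.1 m or y of weight1 in the frame of load_tray_floor above 0.045 m or y of weight1 in the frame of load_tray_floor below -0.045 m) and (horizontal distance between weight2 and load_tray_floor above 0.1 m or y of weight2 in the frame of load_tray_floor above 0.045 m or y of weight2 in the frame of load_tray_floor below -0.045 m) and (horizontal distance between weight3 and load_tray_floor above 0.1 m or y of weight3 in the frame of load_tray_floor above 0.045 m or y of weight3 in the frame of load_tray_floor below -0.045 m) and (horizontal distance between weight4 and load_tray_floor above 0.1 m or y of weight4 in the frame of load_tray_floor above 0.045 m or y of weight4 in the frame of load_tray_floor below -0.045 m) and (horizontal distance between weight5 and load_tray_floor above 0.1 m or y of weight5 in the frame of load_tray_floor above 0.045 m or y of weight5 in the frame of load_tray_floor below -0.045 m) and x of tag_front in the frame of holder above 0.022 m and y of tag_front in the frame of holder between -0.012 and 0.012 m and z of tag_front in the frame of holder between 0.015 and 0.025 m and angle between the x axis of tag and the x axis of holder, either way round below 0.15 rad and angle between tag's own z axis and vertical below 0.1 rad and value of joint clip between 0.04 and 0.115 rad and linear speed of tag below 0.02 m/s); the robot touches nothing.
It fails at once if the spoon is shoved more than 4 cm (distance of spoon from where it was at the start of the episode above 0.04 m).
It fails at once if the lighter is shoved more than 4 cm (distance of lighter from where it was at the start of the episode above 0.04 m).
Of tin_big, tin_small1, tin_small2 only 2 to 3 are there at a start; the rules pass over those that are not, and their reading is None.
At some moment in a run one of tag, weight1, weight2, weight3, weight4, weight5 may be knocked a few centimetres aside while the robot is not near it.
It also fails if it takes over 210 s, if anything falls off the work surface, if the arm or the gripper's body presses on something with over 40 N, if the wrist force passes 120 N, or if a joint passes its speed limit or range.

## Working session

There is one attempt and no reset: what is moved stays moved. The work goes in short steps, Python scripts to look and compute and a tool call to move; the robot and the scene stay as the last step left them, time stands still between calls to the robot, and variables do not carry over. Pictures are saved under pics/ and viewed, and the job is handed in when it is done.

Besides the shell and the picture viewer there is one more tool, called after "Emit:" as name(argument=value, ...) on one line, values as JSON. carry_out: Moves the arm, as the interface text tells. Its arguments: {"type":"object","properties":{"rows":{"type":"string"},"newtons":{"type":"number"}},"required":["rows"]}

```bash
ls; mkdir -p pics; python3 - <<'E'
from rig import r
import cv2
print(r.sense())
for n in ["side","top","wrist"]:
    c=r.get_calibration(n); print(n,c)
    cv2.imwrite(f"pics/a_{n}.png",r.grab_frame(n))
E
```

```text
pics
{'clock': 0.0, 'qpos': array([ 1.26657027e+00,  3.53676288e-01,  1.63413859e+00,  5.07691992e-05,
        1.15520881e+00, -2.40208327e-03]), 'qvel': array([-0.00084198,  0.00028752, -0.00011011, -0.00029363,  0.0018825 ,
       -0.00073339]), 'joint_efforts': array([-2.76572660e-03, -6.05234671e+01, -3.42068839e+01, -2.97097486e-04,
        9.06986796e-03,  1.89803757e-06]), 'eef_pos': array([185.64047226, 596.32009483, 252.54218508]), 'tcp_rot': array([-3.14016173e+00, -4.98556352e-05,  2.83974811e+00]), 'contact_force': array([-0.38343596,  0.51263402,  0.4581233 ]), 'wrist_torque': array([-0.0651774 ,  0.03636227, -0.02155454]), 'opening': 0.9989110111055609}
side {'intrinsics': array([[442.04036529,   0.        , 280.27973962],
       [  0.        , 442.04036529, 213.10802763],
       [  0.        ,   0.        ,   1.        ]]), 'position': array([435.36409185, 881.32585111, 979.22651915]), 'rotation': array([ 0.80689764,  0.00850592, -3.10081166])}
top {'intrinsics': array([[439.13125114,   0.        , 280.97946615],
       [  0.        , 439.13125114, 213.90701706],
       [  0.        ,   0.        ,   1.        ]]), 'position': array([ 240.69234152,  -27.27862239, 1223.89784077]), 'rotation': array([ 0.19294281, -0.00941342, -1.57932235])}
wrist {'intrinsics': array([[368.13320818,   0.        , 278.93993136],
       [  0.        , 368.13320818, 211.78827647],
       [  0.        ,   0.        ,   1.        ]]), 'position': array([116.69338986, 619.1675389 , 373.24828865]), 'rotation': array([-0.28986879,  0.00142915,  1.26944456])}
```

View pics/a_top.png

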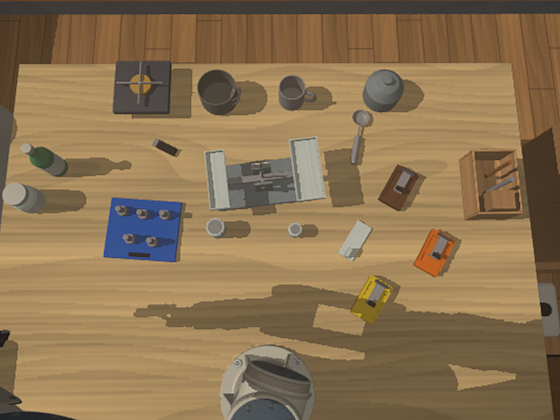

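View pics/a_side.png

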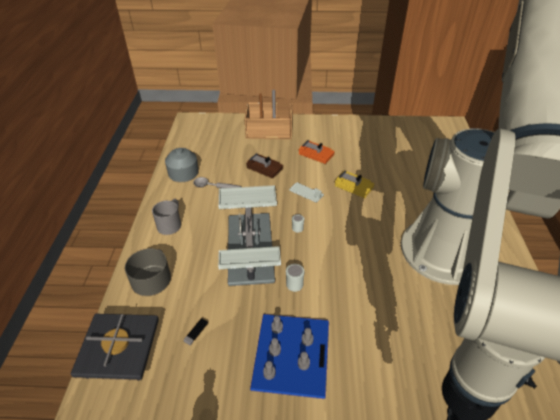

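View pics/a_wrist.png

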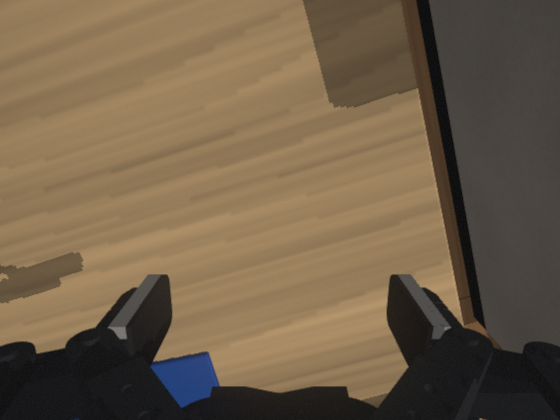

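```bash
cat > h.py <<'E'
import numpy as np, cv2
from scipy.spatial.transform import Rotation as R
from rig import r
def cal(n):
    c=r.get_calibration(n); return np.array(c["intrinsics"]),np.array(c["position"]),R.from_euler("xyz",c["rotation"]).as_matrix()
def p2w(c,u,v,z):
    K,p,M=c
    d=M@np.array([(u-K[0,2])/K[0,0],-(v-K[1,2])/K[1,1],-1])
    return p+d*(z-p[2])/d[2]
def w2p(c,X):
    K,p,M=c
    q=M.T@(np.array(X,float)-p); return np.array([K[0,0]*q[0]/-q[2]+K[0,2],-K[1,1]*q[1]/-q[2]+K[1,2]])
def tri(obs):
    A=np.zeros((3,3));b=np.zeros(3)
    for c,u,v in obs:
        K,p,M=c; d=M@np.array([(u-K[0,2])/K[0,0],-(v-K[1,2])/K[1,1],-1]);d/=np.linalg.norm(d)
        P=np.eye(3)-np.outer(d,d);A+=P;b+=P@p
    return np.linalg.solve(A,b)
def crop(img,u0,v0,u1,v1,s,name):
    c=cv2.resize(img[v0:v1,u0:u1],None,fx=s,fy=s,interpolation=cv2.INTER_CUBIC)
    for u in range((u0+9)//10*10,u1,10):
        cv2.line(c,((u-u0)*s,0),((u-u0)*s,4 if u%50 else 12),(0,0,255),1)
        if u%20==0: cv2.putText(c,str(u),((u-u0)*s,22),0,.35,(0,0,255),1)
    for v in range((v0+9)//10*10,v1,10):
        cv2.line(c,(0,(v-v0)*s),(4 if v%50 else 12,(v-v0)*s),(0,0,255),1)
        if v%20==0: cv2.putText(c,str(v),(8,(v-v0)*s+4),0,.35,(0,0,255),1)
    cv2.imwrite(f"pics/{name}.png",c)
E
python3 - <<'E'
from h import *
t=cv2.imread("pics/a_top.png");s=cv2.imread("pics/a_side.png")
crop(t,100,130,240,270,5,"b1"); crop(t,200,130,340,240,5,"b2"); crop(t,330,100,460,330,3,"b3")
crop(s,190,180,320,300,5,"b4")
E
```

```text
(no output)
```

View pics/b1.png

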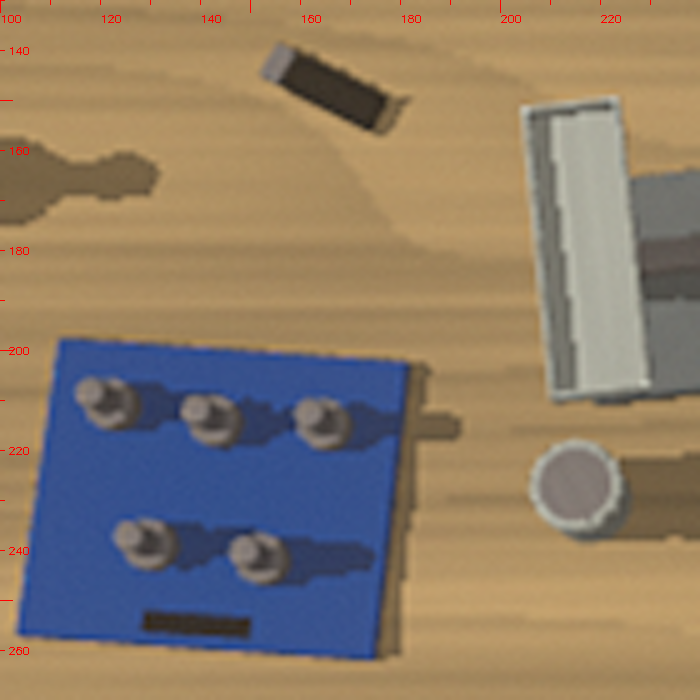

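View pics/b2.png

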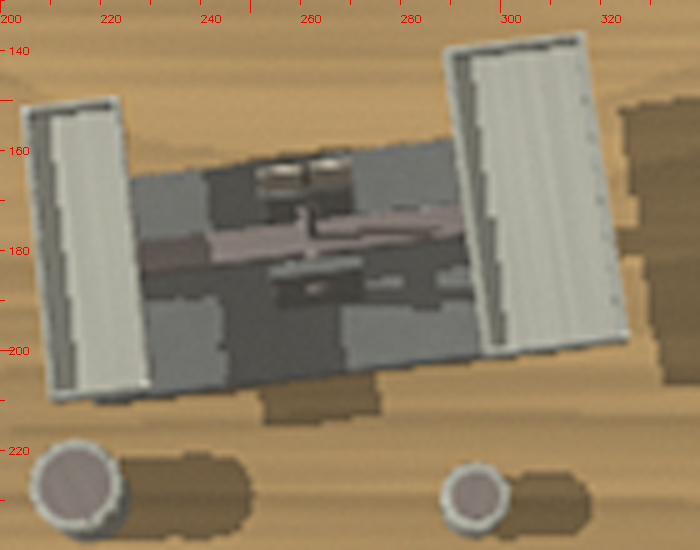

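View pics/b3.png

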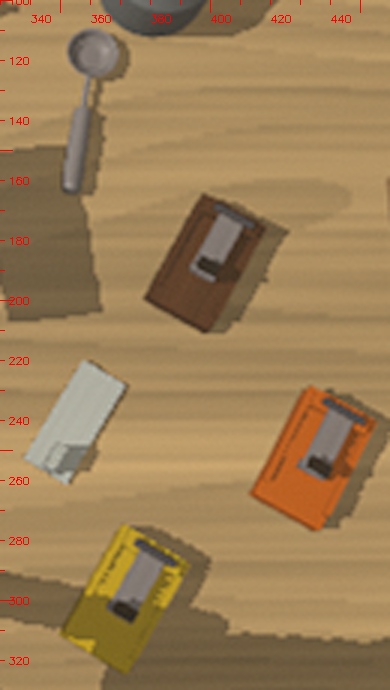

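View pics/b4.png

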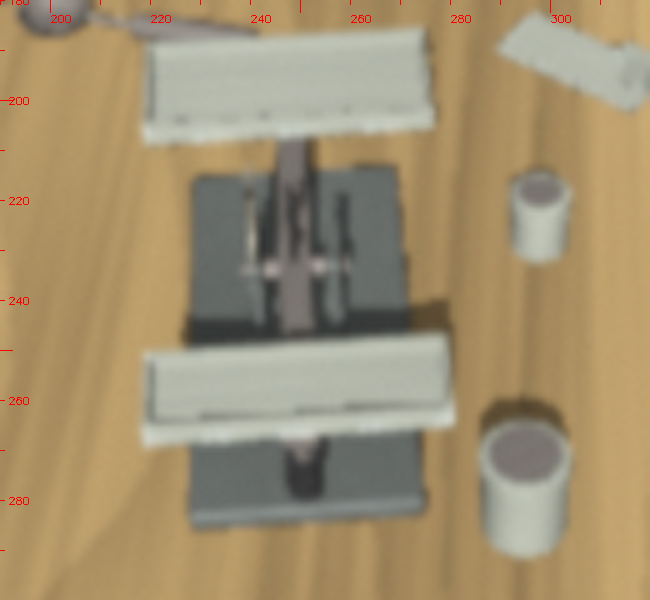

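```bash
python3 - <<'E'
from h import *
np.set_printoptions(precision=1,suppress=True)
t=cal("top");s=cal("side")
def f(n,u,v,z): print(n,p2w(t,u,v,z))
f("big top",214.8,226,60); f("small top",295,229,44)
print("tri big",tri([(t,214.8,226),(s,295.5,271)]),"small",tri([(t,295,229),(s,295.7,218)]))
for n,u,v in [("w a",118.5,208),("b",140.5,212.3),("c",162.5,212.7),("d",126,236.5),("e",150,239.5)]: f(n,u,v,46)
for q in [(204.5,151),(223.5,149.5),(229.5,207),(210,210.2)]: f("narrow",*q,105)
for q in [(288,139.5),(316,136.5),(325.5,198),(296.5,201)]: f("wide",*q,105)
for q in [(394,165.5),(422,181),(397.5,211),(374,199.5)]: f("holder",*q,20)
for q in [(400,174),(405,171)]: f("hinge",*q,34)
for q in [(358,220),(371.5,228.5),(350,261.5),(338,252)]: f("tag",*q,5)
for q in [(344,250.5),(357,248)]: f("fin",*q,33)
f("spoon bowl",361,117,5); f("spoon tip",353.5,163,5); f("lighter",165,147,12)
E
```

```text
big top [436.1 137.6  60. ]
small top [429.  -78.1  44. ]
tri big [434.9 138.5  55.7] small [432.8 -78.9  38.4]
w a [490.1 403.2  46. ]
b [477.8 342.7  46. ]
c [476.2 282.8  46. ]
d [411.4 378.2  46. ]
e [402.8 313.2  46. ]
narrow [631.5 162.8 105. ]
narrow [635.4 112.3 105. ]
narrow [478.4  94.1 105. ]
narrow [470.2 144.5 105. ]
wide [662.7 -60.3 105. ]
wide [ 670.8 -135.7  105. ]
wide [ 500.8 -156.6  105. ]
wide [493.3 -80.5 105. ]
holder [ 614.8 -365.3   20. ]
holder [ 568.5 -442.5   20. ]
holder [ 481.9 -367.4   20. ]
holder [ 515.4 -303.    20. ]
hinge [ 585.4 -376.9   34. ]
hinge [ 594.1 -391.6   34. ]
tag [ 459.7 -258.3    5. ]
tag [ 435.2 -295.3    5. ]
tag [ 343.  -231.1    5. ]
tag [ 369.6 -198.6    5. ]
fin [ 370.6 -211.2   33. ]
fin [ 377.2 -246.9   33. ]
spoon bowl [ 769.5 -280.2    5. ]
spoon tip [ 627.7 -252.3    5. ]
lighter [676.7 292.9  12. ]
```

```bash
cat >> h.py <<'E'
def go(x,y,z,turn=0):
    s=r.sense(); p=s["eef_pos"]; rot=np.array(s["tcp_rot"])
    M=R.from_euler("xyz",rot).as_matrix()@R.from_euler("z",turn*8,degrees=True).as_matrix()
    d=M.T@(np.array([x,y,z])-p)/30
    print("clock %.2f yaw %.3f pos %s op %.3f F %s -> shift units %s"%(s["clock"],rot[2],np.round(p,1),s["opening"],np.round(s["contact_force"],1),np.round(d,2)))
E
python3 - <<'E'
from h import *
np.set_printoptions(precision=1,suppress=True)
t=cal("top")
for n,u,v in [("w a",118.5,208),("b",140.5,212.3),("c",162.5,212.7),("d",126,236.5),("e",150,239.5)]: print(n,p2w(t,u,v,56))
go(430,-78,200,-3)
E
```

```text
w a [488.  399.6  56. ]
b [475.7 339.6  56. ]
c [474.2 280.2  56. ]
d [410.  374.7  56. ]
e [401.4 310.3  56. ]
clock 0.15 yaw 2.840 pos [185.7 596.5 252.8] op 1.004 F [0.3 0.3 0.3] -> shift units [ -5.5 -23.3   1.8]
```

Emit:
carry_out(rows="0.8 0 0 0 -1;0.8 0 0 0.3 -1;0.8 0 0 0 -1;0.8 -0.25 -1 0 0;0.8 -0.25 -1 0 0;0.8 -0.25 -1 0 0;0.8 -0.25 -1 0 0;0.8 -0.25 -1 0 0;0.8 -0.25 -1 0 0;0.8 -0.25 -1 0 0;0.8 -0.25 -1 0 0;0.8 -0.25 -1 0 0")

```text
clock: 1.65
eef_pos: [284.5, 335.5, 244.2]
tcp_rot: [-3.141, -0.0, -3.024]
contact_force: [0.3, -0.7, 0.8]
opening: 0.804
```

Emit:
carry_out(rows="0.8 -0.25 -1 0 0;0.8 -0.25 -1 0 0;0.8 -0.25 -1 0 0;0.8 -0.25 -1 0 0;0.8 -0.25 -1 0 0;0.8 -0.25 -1 0 0;0.8 -0.25 -1 0 0;0.8 -0.25 -1 0 0;0.8 -0.25 -1 0.1 0;0.8 -0.25 -1 0.2 0;0.8 -0.25 -1 0.3 0;0.8 -0.25 -1 0.3 0")

```text
clock: 3.15
eef_pos: [416.0, -11.6, 217.0]
tcp_rot: [3.142, 0.0, -3.025]
contact_force: [-0.0, 0.2, 0.7]
opening: 0.799
```

```bash
python3 - <<'E'
from h import *
go(430,-78,120)
c=cal("wrist");cv2.imwrite("pics/c.png",r.grab_frame("wrist")); np.save("c.npy",np.array(c,dtype=object),allow_pickle=True)
print(w2p(c,[430,-78,44]))
E
```

```text
clock 3.15 yaw -3.025 pos [416.  -11.6 217. ] op 0.799 F [-0.   0.2  0.7] -> shift units [-0.2  -2.25  3.23]Traceback (most recent call last):
  File "<stdin>", line 3, in <module>
ValueError: could not broadcast input array from shape (3,3) into shape (3,)
```

View pics/c.png

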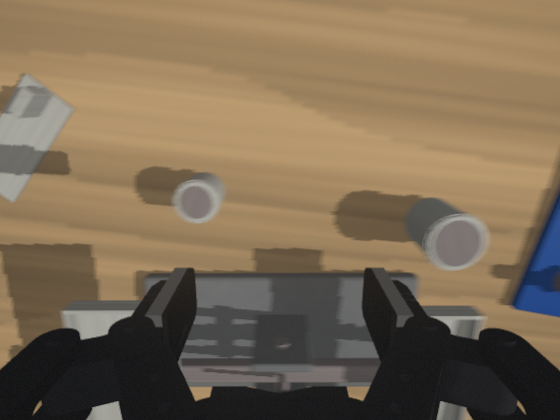

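```bash
python3 - <<'E'
from h import *
go(430,-78,120)
c=cal("wrist")
print(p2w(c,197,203,44),p2w(c,456,241.5,60))
t=cal("top")
print(tri([(c,197,203),(t,295,229)]),tri([(c,456,241.5),(t,214.8,226)]))
E
```

```text
clock 3.20 yaw -3.024 pos [416.8 -13.7 216.2] op 0.802 F [ 0.9  0.6 -1.2] -> shift units [-0.19 -2.17  3.21]
[432.18589801 -79.21417707  44.        ] [434.91979357 132.4155932   60.        ]
[427.45044428 -77.00444978  57.78726061] [438.50009645 139.22152026  47.91746479]
```

Emit:
carry_out(rows="0.8 -0.1 -1 0 0;0.8 -0.1 -1 0 0;0.8 -0.05 -0.2 1 0;0.8 0 0 1 0;0.8 0 0 1 0")

```text
clock: 3.82
eef_pos: [430.9, -75.4, 126.4]
tcp_rot: [-3.141, 0.0, -3.025]
contact_force: [0.1, -0.1, 0.7]
opening: 0.802
```

```bash
python3 - <<'E'
from h import *
go(431,-78.5,36)
c=cal("wrist");cv2.imwrite("pics/d.png",r.grab_frame("wrist"))
print(w2p(c,[431,-78.5,44]))
E
```

```text
clock 3.83 yaw -3.025 pos [430.9 -75.4 126.4] op 0.802 F [ 0.1 -0.1  0.7] -> shift units [ 0.01 -0.1   3.01]
[271.99533971 230.36974887]
```

View pics/d.png

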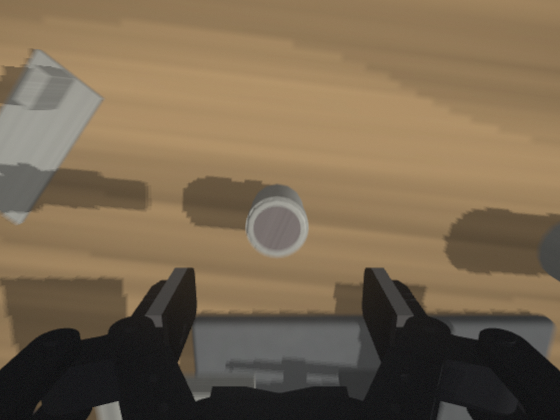

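Emit:
carry_out(rows="0.8 0.03 -0.03 1 0;0.8 0 0 1 0;0.8 0 0 0.9 0;0.8 0 0 0.1 0;0.3 0 0 0 0;0.3 0 0 0 0;0.3 0 0 0 0;0.3 0 0 0 0;0.3 0 0 0 0", newtons=25)

```text
clock: 5.0
eef_pos: [431.0, -76.3, 38.5]
tcp_rot: [-3.141, 0.002, -3.025]
contact_force: [-0.4, 1.0, 8.3]
opening: 0.413
```

Emit:
carry_out(rows="0.3 0 0 -1 0;0.3 0 0 -1 0;0.3 0 0 -1 0;0.3 0 0 -1 0;0.3 -1 0 -0.4 0")

```text
clock: 5.62
eef_pos: [459.5, -72.8, 171.6]
tcp_rot: [-3.141, 0.002, -3.025]
contact_force: [0.2, -0.8, -0.8]
opening: 0.411
```

```bash
python3 - <<'E'
from h import *
go(626.7,-103,150)
c=cal("wrist");cv2.imwrite("pics/e.png",r.grab_frame("wrist"))
cv2.imwrite("pics/e_s.png",r.grab_frame("side"))
E
```

```text
clock 5.62 yaw -3.025 pos [459.5 -72.8 171.6] op 0.411 F [ 0.2 -0.8 -0.8] -> shift units [-5.42 -1.65  0.73]
```

View pics/e.png

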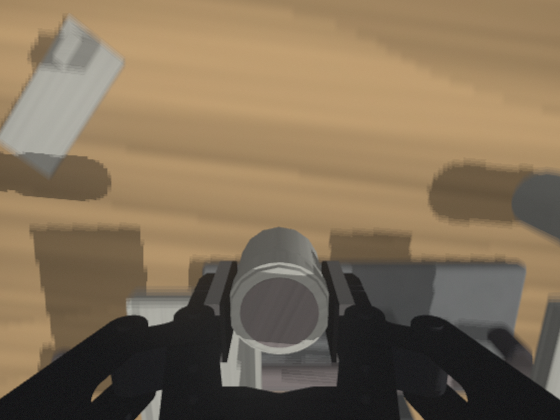

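View pics/e_s.png

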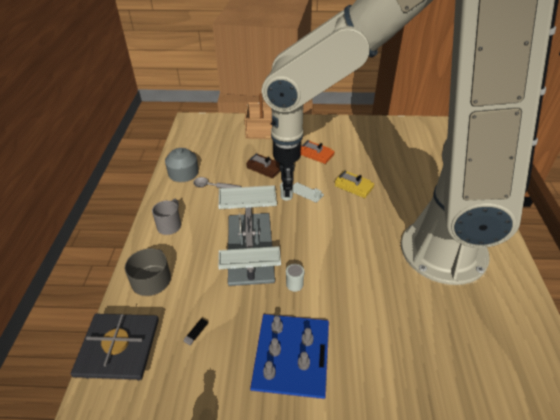

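```bash
python3 - <<'E'
from h import *
c=cal("wrist");print(w2p(c,[500.8,-156.6,105]),p2w(c,127,299,105),p2w(c,522,262,15))
t=cal("top"); s=cal("side")
for q in [(219,188.5),(274,185.5),(276,206),(218.5,208.5)]: print(p2w(s,*q,105))
E
```

```text
[122.94882137 283.91457863] [ 510.22439361 -154.34512961  105.        ] [494.58971566 132.23582052  15.        ]
[ 670.68820854 -132.44219511  105.        ]
[ 504.18378012 -151.67229333  105.        ]
[493.66369881 -59.75692315 105.        ]
[659.60327275 -43.86119444 105.        ]
```

Emit:
carry_out(rows="0.3 -0.6 -0.2 0 0;0.3 -0.8 -0.25 0 0;0.3 -0.8 -0.25 0 0;0.3 -0.8 -0.25 0 0;0.3 -0.8 -0.25 0 0;0.3 -0.8 -0.25 0 0;0.3 -0.8 -0.2 0 0;0.3 0 0 0 0;0.3 0 0 0 0")

```text
clock: 6.85
eef_pos: [625.2, -102.8, 168.9]
tcp_rot: [3.141, -0.002, -3.024]
contact_force: [-0.3, 0.4, -0.3]
opening: 0.411
```

```bash
python3 - <<'E'
from h import *
go(626.7,-103,122)
cv2.imwrite("pics/f.png",r.grab_frame("wrist"))
crop(r.grab_frame("side"),180,140,320,260,5,"f_s")
crop(r.grab_frame("top"),200,120,340,240,5,"f_t")
E
```

```text
clock 6.85 yaw -3.024 pos [ 625.2 -102.8  168.9] op 0.411 F [-0.3  0.4 -0.3] -> shift units [-0.05 -0.01  1.56]
```

View pics/f.png

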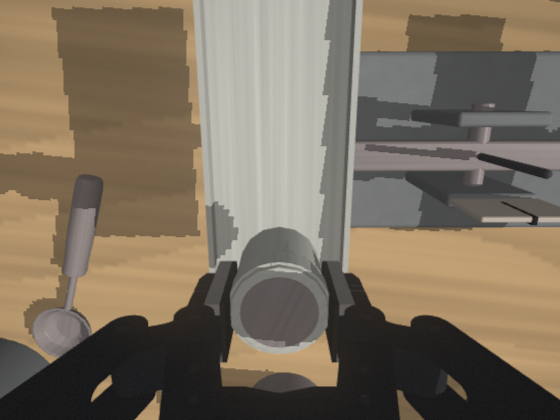

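View pics/f_s.png

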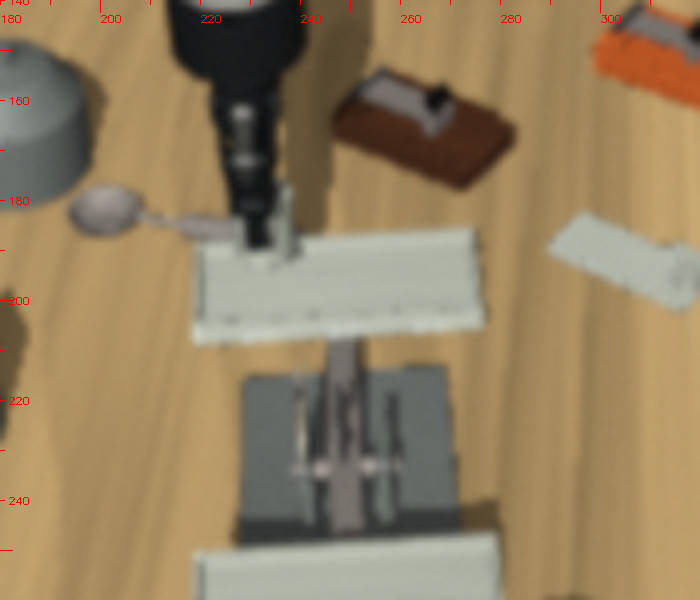

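View pics/f_t.png

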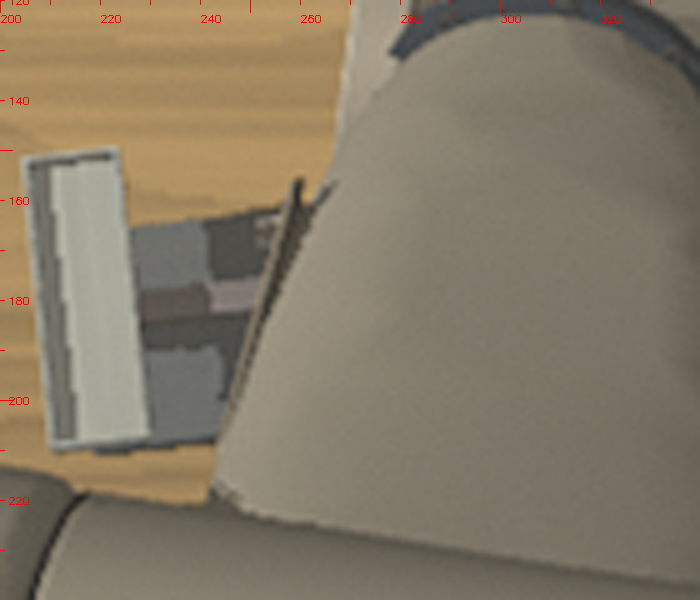

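Emit:
carry_out(rows="0.3 0.3 0 0 0;0.3 0 0 0.4 0;0.3 0 0 0.4 0;0.3 0 0 0.3 0;0.3 0 0 0.2 0;0.3 0 0 0.1 0;0.3 0 0 0.1 0;0.3 0 0 0 0;0.3 0 0 0 0;0.3 0 0 0 0")

```text
clock: 8.25
eef_pos: [617.8, -104.0, 124.5]
tcp_rot: [-3.141, 0.0, -3.025]
contact_force: [-0.1, 1.1, -0.0]
opening: 0.413
```

```bash
python3 - <<'E'
from h import *
go(617,-103,122)
crop(r.grab_frame("side"),180,140,320,260,5,"g_s")
E
```

```text
clock 8.25 yaw -3.025 pos [ 617.8 -104.   124.5] op 0.413 F [-0.1  1.1 -0. ] -> shift units [0.02 0.04 0.08]
```

View pics/g_s.png

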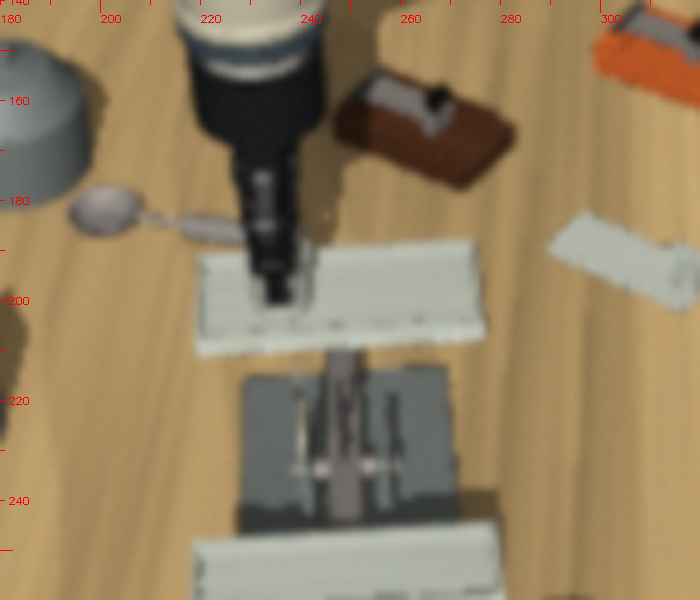

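Emit:
carry_out(rows="0.3 0 0 0.07 0;0.3 0 0 0 0;0.3 0 0 0 0;0.3 0 0 0 0")

```text
clock: 8.8
eef_pos: [617.7, -104.0, 122.2]
tcp_rot: [3.142, -0.0, -3.025]
contact_force: [-0.1, 0.2, -0.3]
opening: 0.415
```

Emit:
carry_out(rows="0.3 0 0 0.04 0;0.3 0 0 0 0;0.5 0 0 0 0;0.6 0 0 0 0;0.65 0 0 0 0;0.65 0 0 0 0;0.7 0 0 -0.5 0;0.7 0 0 -1 0;0.7 0 0 -1 0")

```text
clock: 9.93
eef_pos: [617.8, -104.0, 197.8]
tcp_rot: [-3.141, 0.0, -3.024]
contact_force: [-0.3, 0.7, 0.0]
opening: 0.698
```

```bash
python3 - <<'E'
from h import *
go(431,136,200)
cv2.imwrite("pics/i.png",r.grab_frame("wrist"))
E
```

```text
clock 9.93 yaw -3.024 pos [ 617.8 -104.   197.8] op 0.698 F [-0.3  0.7  0. ] -> shift units [ 5.25  8.67 -0.08]
```

View pics/i.png

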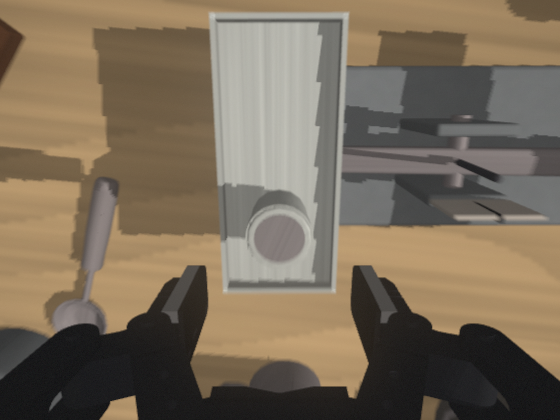

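Emit:
carry_out(rows="0.9 0.6 0.9 0 0;0.9 0.6 1 0 0;0.9 0.6 1 0 0;0.9 0.6 1 0 0;0.9 0.6 1 0 0;0.9 0.6 1 0 0;0.9 0.6 1 0 0;0.9 0.6 1 0 0;0.9 0.45 0.75 0 0;0.9 0 0 0.5 0;0.9 0 0 0 0")

```text
clock: 11.35
eef_pos: [430.7, 134.9, 180.2]
tcp_rot: [-3.141, -0.001, -3.024]
contact_force: [-0.5, -0.3, -0.9]
opening: 0.901
```

```bash
python3 - <<'E'
from h import *
go(431,136,57)
c=cal("wrist")
cv2.imwrite("pics/j.png",r.grab_frame("wrist"));print(w2p(c,[435,136,60]))
E
```

```text
clock 11.35 yaw -3.024 pos [430.7 134.9 180.2] op 0.901 F [-0.5 -0.3 -0.9] -> shift units [-0.02  0.04  4.11]
[278.5429469  218.56273045]
```

View pics/j.png

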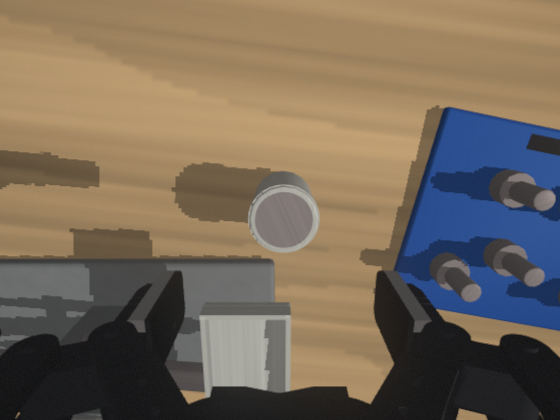

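```bash
python3 - <<'E'
from h import *
c=cal("wrist")
print(p2w(c,201,303,117),p2w(c,290,303,117),p2w(c,283,218.5,60))
E
```

```text
[472.29618649  96.29298938 117.        ] [466.41178086 146.13147932 117.        ] [435.14930045 138.95970421  60.        ]
```

Emit:
carry_out(rows="0.8 0.1 0.1 1 0;0.8 0 0 1 0;0.8 0 0 1 0;0.8 0 0 0.55 0;0.8 0 0 0.15 0;0.8 0 0 0 0")

```text
clock: 12.15
eef_pos: [428.1, 137.6, 70.1]
tcp_rot: [-3.142, -0.0, -3.025]
contact_force: [-1.0, -0.1, 0.1]
opening: 0.796
```

Emit:
carry_out(rows="0.45 0 0 0 0;0.45 0 0 0 0;0.45 0 0 0 0;0.45 0 0 0 0;0.45 0 0 0 0", newtons=40)

```text
clock: 12.78
eef_pos: [428.3, 138.1, 71.0]
tcp_rot: [3.141, 0.002, -3.024]
contact_force: [-1.2, -1.3, 4.9]
opening: 0.54
```

```bash
python3 - <<'E'
from h import *
go(390,138,68)
cv2.imwrite("pics/k.png",r.grab_frame("wrist"))
crop(r.grab_frame("side"),230,180,370,300,5,"k_s")
E
```

```text
clock 12.78 yaw -3.024 pos [428.3 138.1  71. ] op 0.540 F [-1.2 -1.3  4.9] -> shift units [1.27 0.15 0.1 ]
```

View pics/k.png

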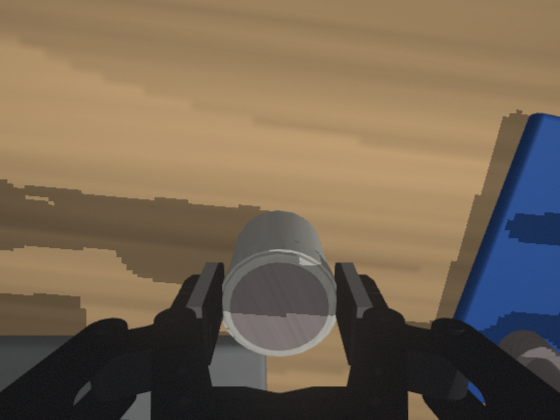

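View pics/k_s.png

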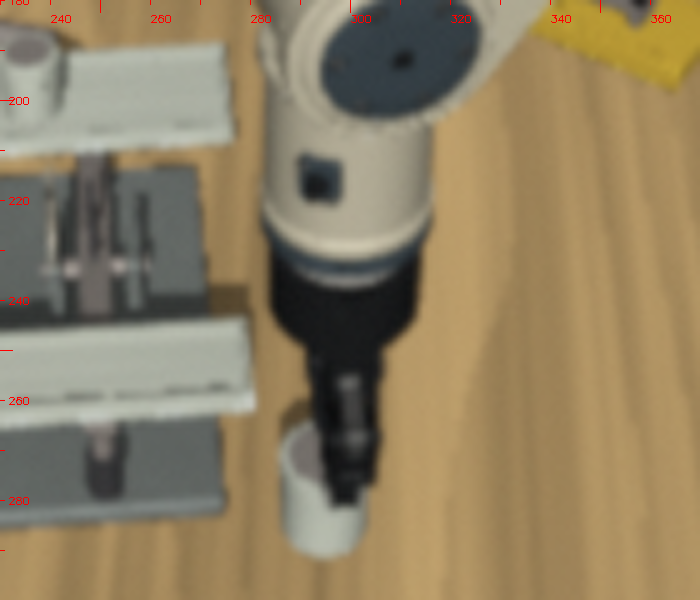

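Emit:
carry_out(rows="0.45 0 0 -0.2 0;0.45 0.5 0 0 0;0.45 0.5 0 0 0;0.45 0.5 0 0 0;0.45 0 0 0.15 0;0.45 0 0 0.05 0;0.45 0 0 0 0;0.6 0 0 0 0;0.7 0 0 0 0;0.7 0 0 0 0")

```text
clock: 14.12
eef_pos: [383.2, 132.8, 69.8]
tcp_rot: [3.142, 0.0, -3.024]
contact_force: [-0.6, 0.3, -0.5]
opening: 0.698
```

```bash
python3 - <<'E'
from h import *
go(390,138,52)
cv2.imwrite("pics/l.png",r.grab_frame("wrist"))
crop(r.grab_frame("side"),230,180,370,300,5,"l_s")
E
```

```text
clock 14.12 yaw -3.024 pos [383.2 132.8  69.8] op 0.698 F [-0.6  0.3 -0.5] -> shift units [-0.25  0.15  0.59]
```

View pics/l.png

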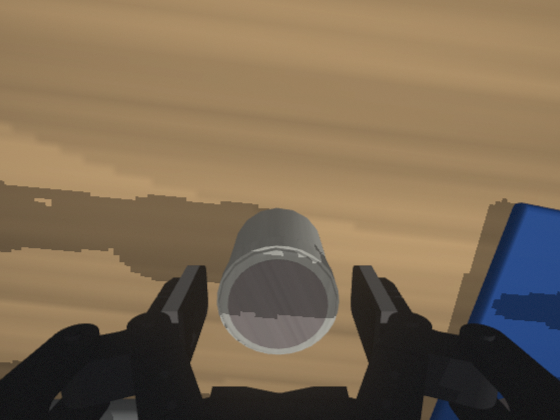

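View pics/l_s.png

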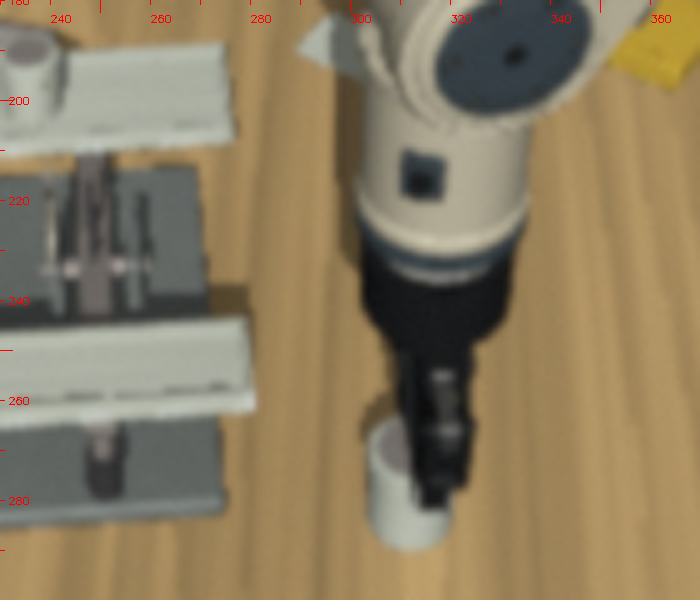

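Emit:
carry_out(rows="0.7 -0.2 0 0.3 0;0.7 0 0 0.3 0;0.45 0 0 0 0;0.45 0 0 0 0;0.45 0 0 0 0;0.45 0 0 0 0", newtons=40)

```text
clock: 14.98
eef_pos: [388.9, 133.4, 52.1]
tcp_rot: [3.142, 0.0, -3.024]
contact_force: [-0.6, -0.5, -1.3]
opening: 0.551
```

Emit:
carry_out(rows="0.45 0 0 -1 0;0.45 0 0 -1 0;0.45 0 0 -1 0;0.45 0 0 -1 0;0.45 0 0 -0.7 0;0.45 0 0 0 0")

```text
clock: 15.72
eef_pos: [389.8, 133.7, 194.3]
tcp_rot: [3.141, 0.003, -3.025]
contact_force: [-0.2, 0.2, -1.6]
opening: 0.554
```

```bash
python3 - <<'E'
from h import *
# tray centre (582,-108), place at tray x -40
go(582-40*.993,-108-40*.117,190)
E
```

```text
clock 15.72 yaw -3.025 pos [389.8 133.7 194.3] op 0.554 F [-0.2  0.2 -1.6] -> shift units [-4.09 -8.75  0.15]
```

Emit:
carry_out(rows="0.45 0 -0.8 0 0;0.45 0 -1 0 0;0.45 -0.4 -1 0 0;0.45 -0.4 -1 0 0;0.45 -0.4 -1 0 0;0.45 -0.5 -1 0 0;0.45 -0.5 -1 0 0;0.45 -0.6 -1 0 0;0.45 -0.7 -0.65 0 0;0.45 -0.5 -0.3 0 0;0.45 0 0 0 0;0.45 0 0 0 0")

```text
clock: 17.23
eef_pos: [537.7, -112.5, 192.4]
tcp_rot: [3.141, -0.002, -3.024]
contact_force: [-0.9, -0.7, -1.3]
opening: 0.55
```

```bash
python3 - <<'E'
from h import *
go(582-40*.993,-108-40*.117,135)
cv2.imwrite("pics/m.png",r.grab_frame("wrist"))
E
```

```text
clock 17.23 yaw -3.024 pos [ 537.7 -112.5  192.4] op 0.550 F [-0.9 -0.7 -1.3] -> shift units [-0.16 -0.02  1.91]
```

View pics/m.png

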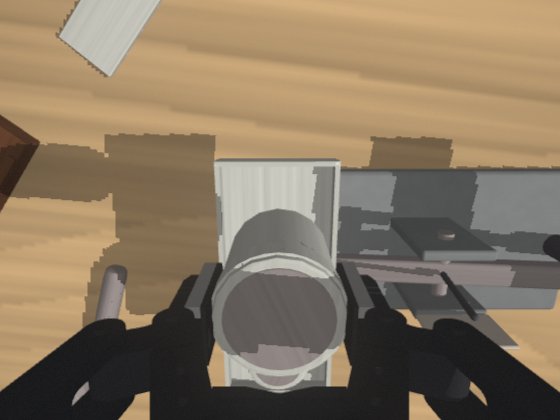

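Emit:
carry_out(rows="0.45 -0.1 0 0.5 0;0.45 0 0 0.5 0;0.45 0 0 0.5 0;0.45 0 0 0.25 0;0.45 0 0 0.1 0;0.45 0 0 0 0;0.45 0 0 0 0;0.45 0 0 0.06 0;0.45 0 0 0 0")

```text
clock: 18.4
eef_pos: [541.7, -112.9, 135.7]
tcp_rot: [-3.142, 0.0, -3.025]
contact_force: [0.8, -1.4, -0.5]
opening: 0.546
```

Emit:
carry_out(rows="0.45 0 0 0.04 0;0.45 0 0 0 0;0.6 0 0 0 0;0.7 0 0 0 0;0.75 0 0 0 0;0.75 0 0 0 0;0.75 0 0 -0.6 0;0.75 0 0 -1 0;0.75 0 0 -1 0;0.7 0 0.5 0 0;0.7 0 1 0 0;0.7 0 1 0 0")

```text
clock: 19.9
eef_pos: [532.3, -37.2, 212.3]
tcp_rot: [3.141, -0.0, -3.025]
contact_force: [0.7, -0.5, 0.9]
opening: 0.7
```

```bash
python3 - <<'E'
from h import *
go(474,280,200)
cv2.imwrite("pics/n.png",r.grab_frame("wrist"))
im=r.grab_frame("side");cv2.imwrite("pics/n_side.png",im)
crop(im,190,160,330,280,5,"n_s")
E
```

```text
clock 19.90 yaw -3.025 pos [532.3 -37.2 212.3] op 0.700 F [ 0.7 -0.5  0.9] -> shift units [ 0.7  10.73  0.42]
```

View pics/n.png

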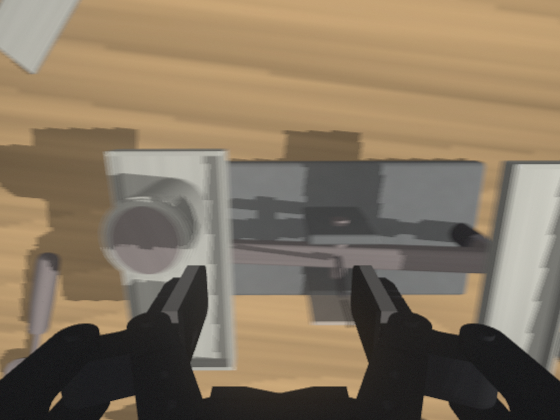

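View pics/n_side.png

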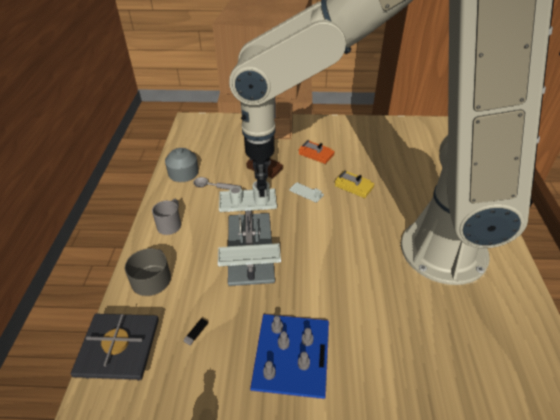

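View pics/n_s.png

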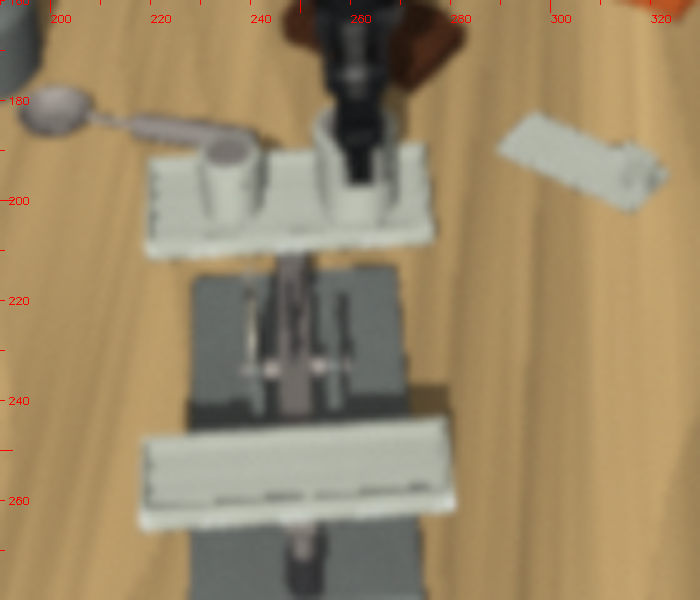

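Emit:
carry_out(rows="0.5 0 1 0 0;0.5 0 1 0 0;0.5 0 1 0 0;0.5 0 1 0 0;0.5 0 1 0 0;0.5 0 1 0 0;0.5 0 1 0 0;0.5 0.2 1 0.2 0;0.5 0.2 1 0.3 0;0.5 0.2 1 0.4 0;0.5 0.1 0.7 0.5 0;0.5 0 0 0 0")

```text
clock: 21.5
eef_pos: [473.5, 278.3, 169.3]
tcp_rot: [-3.141, -0.002, -3.023]
contact_force: [-0.0, 0.5, 0.8]
opening: 0.499
```

```bash
python3 - <<'E'
from h import *
go(474,280,50)
c=cal("wrist")
cv2.imwrite("pics/o.png",r.grab_frame("wrist"))
for p in [(474.2,280.2),(475.7,339.6),(401.4,310.3)]: print(w2p(c,[*p,56]))
E
```

```text
clock 21.50 yaw -3.023 pos [473.5 278.3 169.3] op 0.499 F [-0.   0.5  0.8] -> shift units [-0.03  0.06  3.98]
[280.32818941 216.97131583]
[367.77180228 229.16793665]
[343.37659053 109.94701672]
```

View pics/o.png

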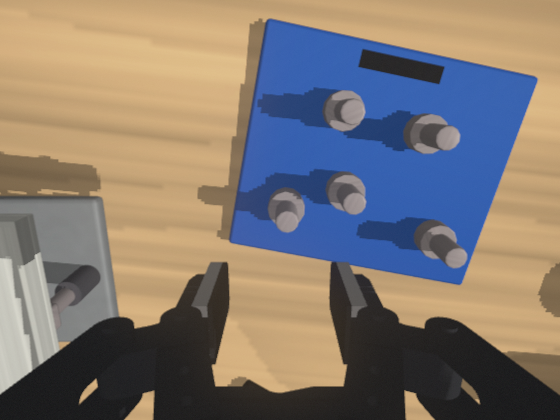

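Emit:
carry_out(rows="0.35 0 0.18 1 0;0.35 0 0 1 0;0.35 0 0 0.3 0;0.35 0 0 0 0")

```text
clock: 22.05
eef_pos: [474.2, 282.7, 101.7]
tcp_rot: [-3.141, -0.0, -3.025]
contact_force: [0.0, 0.3, 0.4]
opening: 0.35
```

```bash
python3 - <<'E'
from h import *
go(474,280,52)
c=cal("wrist")
cv2.imwrite("pics/p.png",r.grab_frame("wrist"))
for p in [(474.2,280.2),(475.7,339.6),(401.4,310.3)]: print(w2p(c,[*p,56]))
E
```

```text
clock 22.05 yaw -3.025 pos [474.2 282.7 101.7] op 0.350 F [0.  0.3 0.4] -> shift units [ 0.02 -0.09  1.66]
[271.9444271  255.47588281]
[390.80230156 271.20259837]
[359.2501988  109.41237122]
```

View pics/p.png

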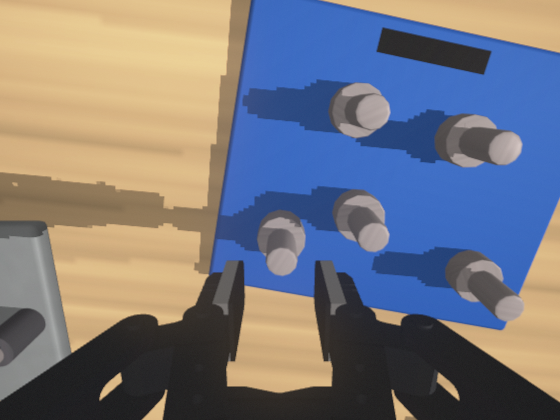

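Emit:
carry_out(rows="0.35 -0.08 0.03 0.8 0;0.35 0 0 0.7 0;0.35 0 0 0.15 0;0.35 0 0 0 0;0.05 0 0 0 0;0.05 0 0 0 0;0.05 0 0 0 0;0.05 0 0 0 0;0.05 0 0 0 0", newtons=40)

```text
clock: 23.22
eef_pos: [477.0, 284.8, 53.1]
tcp_rot: [3.141, 0.002, -3.024]
contact_force: [-1.4, -1.2, 6.7]
opening: 0.171
```

Emit:
carry_out(rows="0.05 0 0 -1 0;0.05 0 0 -1 0;0.05 0 0 -1 0;0.05 0 0 -1 0;0.05 0 0 -0.4 0;0.05 0 0 0 0")

```text
clock: 23.98
eef_pos: [476.4, 284.6, 184.4]
tcp_rot: [3.141, 0.001, -3.025]
contact_force: [-0.6, 0.0, -1.0]
opening: 0.171
```

```bash
python3 - <<'E'
from h import *
t=np.array([553.5,128.]);d=np.array([.993,.117])
go(*(t+50*d),180)
c=cal("wrist")
cv2.imwrite("pics/q.png",r.grab_frame("wrist"))
E
```

```text
clock 23.98 yaw -3.025 pos [476.4 284.6 184.4] op 0.171 F [-0.6  0.  -1. ] -> shift units [-3.61 -5.48  0.15]
```

View pics/q.png

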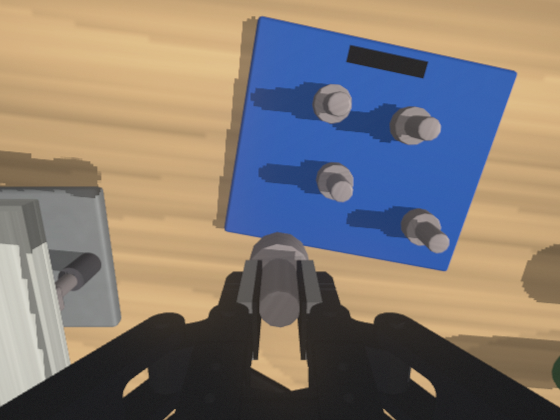

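Emit:
carry_out(rows="0.05 -0.5 -0.8 0 0;0.05 -0.5 -0.8 0 0;0.05 -0.5 -0.8 0 0;0.05 -0.5 -0.8 0 0;0.05 -0.5 -0.8 0 0;0.05 -0.5 -0.8 0 0;0.05 -0.6 -0.65 0 0;0.05 0 0 0 0;0.05 0 0 0 0")

```text
clock: 25.15
eef_pos: [602.2, 134.8, 183.2]
tcp_rot: [3.141, -0.001, -3.025]
contact_force: [-0.8, -0.4, 0.3]
opening: 0.17
```

```bash
python3 - <<'E'
from h import *
t=np.array([553.5,128.]);d=np.array([.993,.117])
go(*(t+50*d),150)
cv2.imwrite("pics/s.png",r.grab_frame("wrist"))
crop(r.grab_frame("top"),190,130,310,240,6,"s_t")
E
```

```text
clock 25.15 yaw -3.025 pos [602.2 134.8 183.2] op 0.170 F [-0.8 -0.4  0.3] -> shift units [-0.03 -0.04  1.11]
```

View pics/s.png

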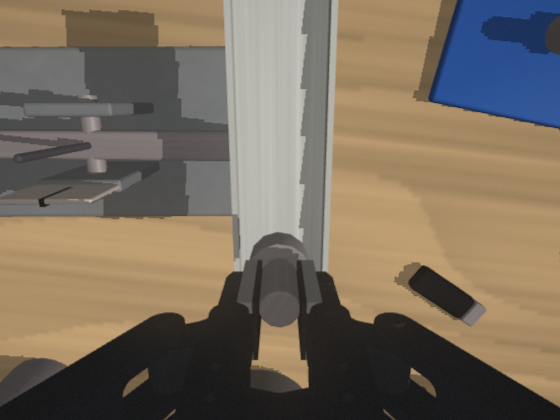

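View pics/s_t.png

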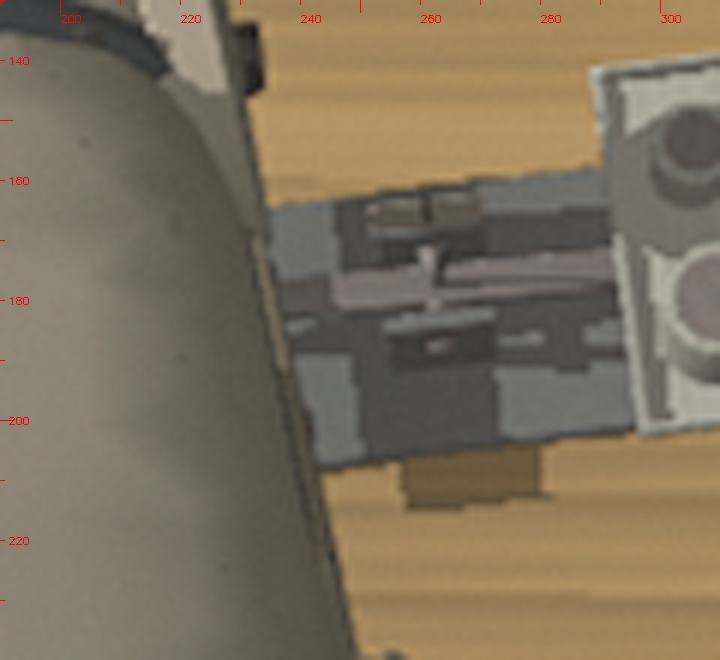

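Emit:
carry_out(rows="0.05 0.12 0.05 0.5 0;0.05 0 0 0.4 0;0.05 0 0 0.1 0;0.05 0 0 0.06 0;0.05 0 0 0 0;0.05 0 0 0 0")

```text
clock: 26.0
eef_pos: [599.1, 135.8, 152.5]
tcp_rot: [3.142, 0.001, -3.025]
contact_force: [-0.2, 0.1, -0.6]
opening: 0.166
```

Emit:
carry_out(rows="0.05 0 0 0.06 0;0.05 0 0 0 0;0.05 0 0 0 0;0.05 0 0 0.04 0;0.05 0 0 0 0;0.05 0 0 0 0")

```text
clock: 26.75
eef_pos: [599.0, 135.8, 149.3]
tcp_rot: [3.142, 0.0, -3.024]
contact_force: [-0.4, -0.2, 0.8]
opening: 0.173
```

Emit:
carry_out(rows="0.25 0 0 0 0;0.35 0 0 0 0;0.4 0 0 0 0;0.4 0 0 0 0;0.4 0 0 -0.5 0;0.4 0 0 -1 0")

```text
clock: 27.5
eef_pos: [598.2, 135.6, 194.4]
tcp_rot: [-3.141, -0.002, -3.024]
contact_force: [1.0, 0.2, 1.3]
opening: 0.399
```

```bash
python3 - <<'E'
from h import *
go(402,310,180)
cv2.imwrite("pics/t.png",r.grab_frame("wrist"))
E
```

```text
clock 27.50 yaw -3.024 pos [598.2 135.6 194.4] op 0.399 F [1.  0.2 1.3] -> shift units [5.81 6.54 0.49]
```

View pics/t.png

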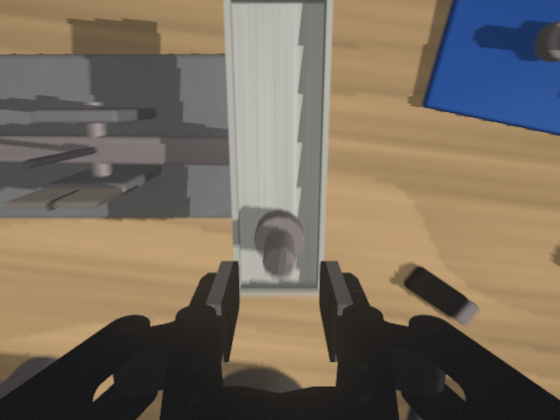

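Emit:
carry_out(rows="0.4 0.7 0.8 0 0;0.4 0.7 0.8 0 0;0.4 0.7 0.8 0 0;0.4 0.7 0.8 0 0;0.4 0.7 0.8 0 0;0.4 0.7 0.8 0.3 0;0.4 0.7 0.8 0.6 0;0.4 0.8 0.9 0.8 0;0.4 0 0.2 0.6 0;0.4 0 0 0 0")

```text
clock: 28.8
eef_pos: [405.6, 315.4, 124.7]
tcp_rot: [-3.141, -0.001, -3.023]
contact_force: [-0.7, -0.5, 0.1]
opening: 0.398
```

```bash
python3 - <<'E'
from h import *
go(402.5,316,52)
c=cal("wrist")
cv2.imwrite("pics/u.png",r.grab_frame("wrist"))
print(w2p(c,[402.5,316,56]))
E
```

```text
clock 28.80 yaw -3.023 pos [405.6 315.4 124.7] op 0.398 F [-0.7 -0.5  0.1] -> shift units [0.1  0.03 2.42]
[279.04900746 234.21428714]
```

View pics/u.png

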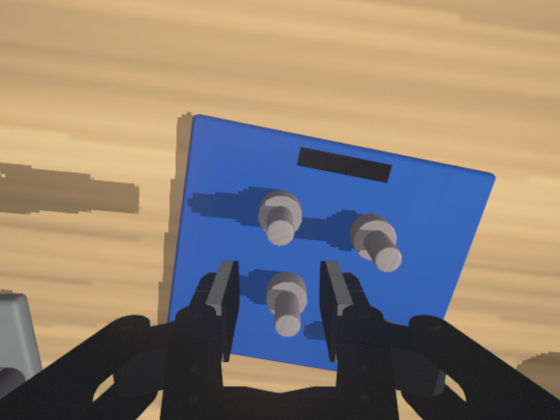

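Emit:
carry_out(rows="0.35 0.14 0.05 1 0;0.35 0 0 1 0;0.35 0 0 0.4 0;0.35 0 0 0 0;0.05 0 0 0 0;0.05 0 0 0 0;0.05 0 0 0 0;0.05 0 0 0 0")

```text
clock: 29.85
eef_pos: [401.9, 316.8, 54.2]
tcp_rot: [3.141, 0.002, -3.024]
contact_force: [0.9, -1.2, 7.8]
opening: 0.172
```

Emit:
carry_out(rows="0.05 0 0 -1 0;0.05 0 0 -1 0;0.05 0 0 -1 0;0.05 0 0 -1 0;0.05 0 0 -0.4 0;0.05 0 0 0 0")

```text
clock: 30.6
eef_pos: [401.4, 316.6, 185.5]
tcp_rot: [3.141, 0.001, -3.024]
contact_force: [1.5, 0.0, -0.6]
opening: 0.17
```

```bash
python3 - <<'E'
from h import *
t=np.array([553.5,129.5]);d=np.array([.993,.117])
go(*(t+0*d),180)
cv2.imwrite("pics/v.png",r.grab_frame("wrist"))
E
```

```text
clock 30.60 yaw -3.024 pos [401.4 316.6 185.5] op 0.170 F [ 1.5  0.  -0.6] -> shift units [-4.31 -6.79  0.18]
```

View pics/v.png

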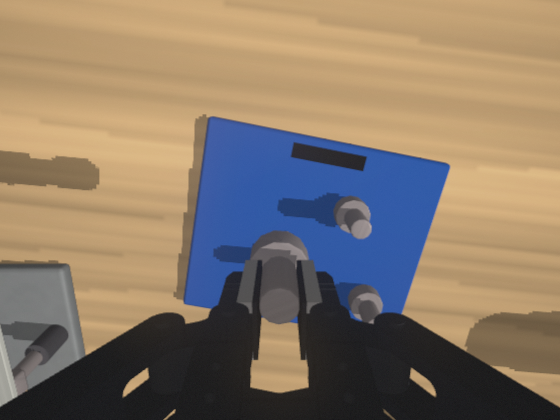

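Emit:
carry_out(rows="0.05 -0.55 -0.85 0 0;0.05 -0.55 -0.85 0 0;0.05 -0.55 -0.85 0 0;0.05 -0.55 -0.85 0 0;0.05 -0.55 -0.85 0 0;0.05 -0.55 -0.85 0 0;0.05 -0.55 -0.85 0 0;0.05 -0.45 -0.85 0 0;0.05 0 0 0.4 0;0.05 0 0 0.2 0;0.05 0 0 0 0")

```text
clock: 32.02
eef_pos: [551.9, 129.4, 165.8]
tcp_rot: [-3.141, -0.003, -3.024]
contact_force: [-0.3, 0.6, 0.3]
opening: 0.168
```

```bash
python3 - <<'E'
from h import *
t=np.array([553.5,129.5]);d=np.array([.993,.117])
go(*(t+0*d),151)
cv2.imwrite("pics/w.png",r.grab_frame("wrist"))
E
```

```text
clock 32.02 yaw -3.024 pos [551.9 129.4 165.8] op 0.168 F [-0.3  0.6  0.3] -> shift units [-0.06 -0.    0.49]
```

View pics/w.png

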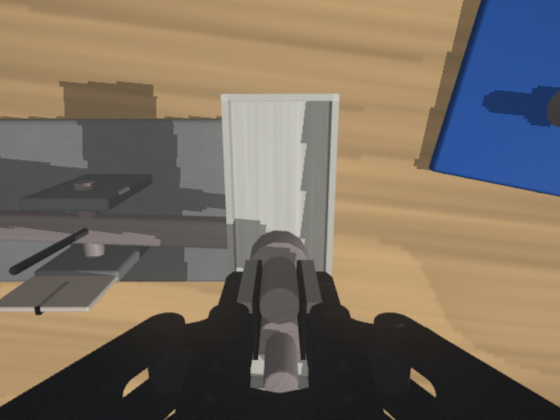

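Centred in the tray, the first weight visible behind it (280,360). Lower and release.

Emit:
carry_out(rows="0.05 0 0.05 0.35 0;0.05 0 0 0.1 0;0.05 0 0 0 0;0.05 0 0 0.06 0;0.05 0 0 0 0;0.05 0 0 0 0")

```text
clock: 32.83
eef_pos: [553.0, 130.3, 152.0]
tcp_rot: [-3.142, 0.0, -3.025]
contact_force: [0.4, 0.1, -1.3]
opening: 0.169
```

Emit:
carry_out(rows="0.05 0 0 0.05 0;0.05 0 0 0 0;0.05 0 0 0.03 0;0.05 0 0 0 0;0.25 0 0 0 0;0.35 0 0 0 0;0.4 0 0 0 0;0.4 0 0 0 0;0.4 0 0 -0.5 0;0.4 0 0 -1 0")

```text
clock: 34.08
eef_pos: [552.3, 130.2, 194.8]
tcp_rot: [-3.141, -0.002, -3.024]
contact_force: [0.1, 0.1, -0.1]
opening: 0.401
```

```bash
python3 - <<'E'
from h import *
go(420,380,180)
cv2.imwrite("pics/x.png",r.grab_frame("wrist"))
cv2.imwrite("pics/x_s.png",r.grab_frame("side"))
E
```

```text
clock 34.08 yaw -3.024 pos [552.3 130.2 194.8] op 0.401 F [ 0.1  0.1 -0.1] -> shift units [3.41 8.78 0.5 ]
```

View pics/x.png

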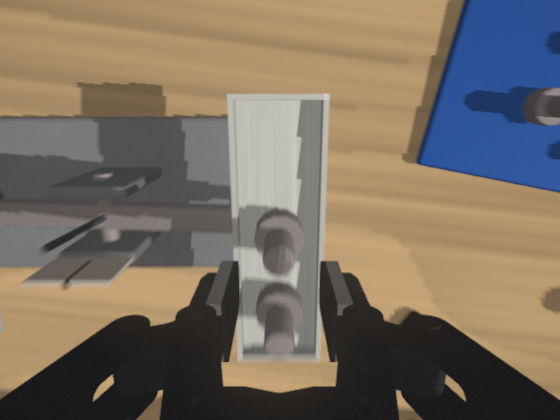

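View pics/x_s.png

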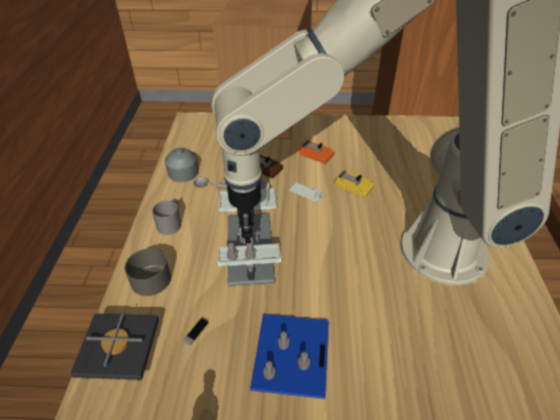

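```bash
python3 - <<'E'
from h import *
im=cv2.imread("pics/x_s.png"); crop(im,250,310,340,395,7,"x_c")
s=cal("side")
print(p2w(s,283.5,334,56),p2w(s,304,353,56), p2w(s,268.5,364,56))
E
```

```text
[458.21194716 328.48312945  56.        ] [410.01821888 375.26179167  56.        ] [488.92186384 404.74566124  56.        ]
```

View pics/x_c.png

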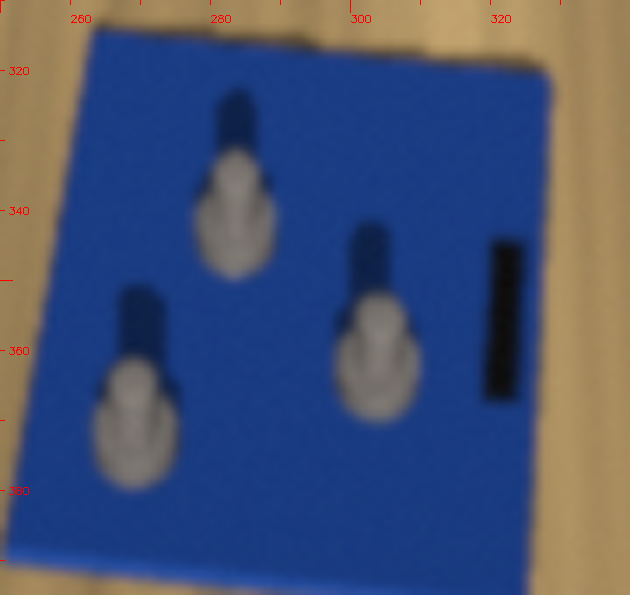

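Emit:
carry_out(rows="0.4 0.3 0.9 0 0;0.4 0.3 0.9 0 0;0.4 0.3 0.9 0 0;0.4 0.3 0.9 0 0;0.4 0.3 0.9 0 0;0.4 0.3 0.9 0.4 0;0.4 0.3 0.9 0.6 0;0.4 0.25 0.6 0.7 0;0.4 0 0 0.5 0;0.4 0 0 0 0")

```text
clock: 35.42
eef_pos: [458.3, 326.9, 127.6]
tcp_rot: [-3.14, -0.002, -3.024]
contact_force: [0.9, 0.2, 0.7]
opening: 0.399
```

```bash
python3 - <<'E'
from h import *
go(458,328,52)
c=cal("wrist")
cv2.imwrite("pics/y.png",r.grab_frame("wrist"))
print(w2p(c,[458,328,56]))
E
```

```text
clock 35.42 yaw -3.024 pos [458.3 326.9 127.6] op 0.399 F [0.9 0.2 0.7] -> shift units [0.   0.04 2.52]
[279.36548204 237.24365336]
```

View pics/y.png

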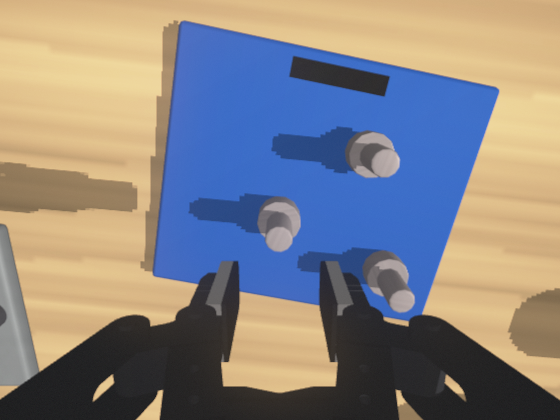

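Target weight's top at (279,238), right where predicted. Descend.

Emit:
carry_out(rows="0.35 0 0 1 0;0.35 0 0 1 0;0.35 0 0 0.45 0;0.35 0 0 0 0;0.05 0 0 0 0;0.05 0 0 0 0;0.05 0 0 0 0;0.05 0 0 0 0")

```text
clock: 36.48
eef_pos: [459.4, 328.1, 55.9]
tcp_rot: [3.141, 0.001, -3.024]
contact_force: [0.8, -1.2, 6.8]
opening: 0.168
```

Emit:
carry_out(rows="0.05 0 0 -1 0;0.05 0 0 -1 0;0.05 0 0 -1 0;0.05 0 0 -1 0;0.05 0 0 -0.4 0;0.05 0 0 0 0")

```text
clock: 37.22
eef_pos: [459.0, 327.9, 187.3]
tcp_rot: [3.141, 0.001, -3.024]
contact_force: [-0.2, -0.3, -0.3]
opening: 0.17
```

```bash
python3 - <<'E'
from h import *
t=np.array([553.5,130.]);d=np.array([.993,.117])
go(*(t-45*d),180)
cv2.imwrite("pics/z.png",r.grab_frame("wrist"))
E
```

```text
clock 37.23 yaw -3.024 pos [459.  327.9 187.3] op 0.170 F [-0.2 -0.3 -0.3] -> shift units [-0.86 -6.92  0.24]
```

View pics/z.png

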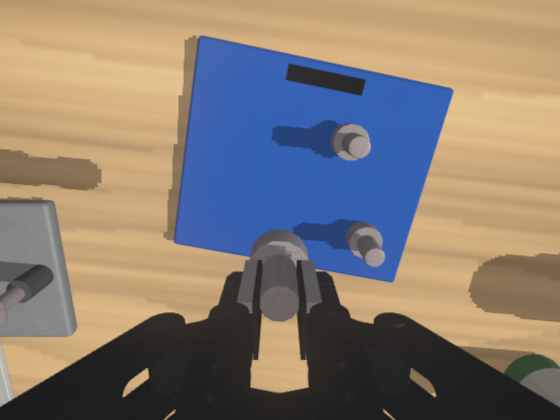

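Offset 46 now; place at TCP ≈153.

Emit:
carry_out(rows="0.05 -0.1 -0.85 0 0;0.05 -0.1 -0.85 0 0;0.05 -0.1 -0.85 0 0;0.05 -0.1 -0.85 0 0;0.05 -0.1 -0.85 0 0;0.05 -0.1 -0.85 0 0;0.05 -0.1 -0.85 0 0;0.05 -0.15 -0.95 0 0;0.05 0 0 0.4 0;0.05 0 0 0.2 0;0.05 0 0 0 0")

```text
clock: 38.65
eef_pos: [507.3, 125.6, 167.7]
tcp_rot: [-3.141, -0.002, -3.024]
contact_force: [-0.1, -0.3, -1.3]
opening: 0.172
```

```bash
python3 - <<'E'
from h import *
t=np.array([553.5,130.]);d=np.array([.993,.117])
go(*(t-45*d),153)
cv2.imwrite("pics/aa.png",r.grab_frame("wrist"))
E
```

```text
clock 38.65 yaw -3.024 pos [507.3 125.6 167.7] op 0.172 F [-0.1 -0.3 -1.3] -> shift units [-0.05 -0.03  0.49]
```

View pics/aa.png

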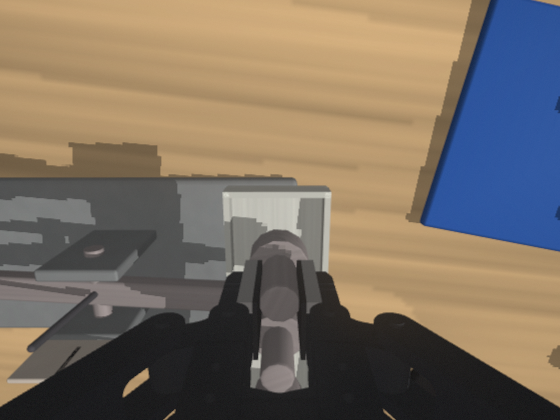

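Emit:
carry_out(rows="0.05 0 0 0.4 0;0.05 0 0 0.2 0;0.05 0 0 0.1 0;0.05 0 0 0.1 0;0.05 0 0 0 0;0.05 0 0 0 0;0.05 0 0 0 0")

```text
clock: 39.58
eef_pos: [508.4, 125.1, 145.2]
tcp_rot: [-3.142, 0.0, -3.025]
contact_force: [-0.4, 0.1, -0.9]
opening: 0.172
```

Emit:
carry_out(rows="0.2 0 0 0 0;0.25 0 0 0 0;0.35 0 0 0 0;0.35 0 0 0 0;0.35 0 0 0 0;0.35 0 0 -0.3 0;0.35 0 0 -0.7 0;0.35 0 0 -1 0;0.35 0 -0.2 -0.5 0")

```text
clock: 40.7
eef_pos: [509.7, 119.3, 222.0]
tcp_rot: [3.141, 0.002, -3.024]
contact_force: [0.6, -0.2, 0.4]
opening: 0.352
```

```bash
python3 - <<'E'
from h import *
go(505,115,220)
cv2.imwrite("pics/ab.png",r.grab_frame("wrist"))
cv2.imwrite("pics/ab_s.png",r.grab_frame("side"))
E
```

```text
clock 40.70 yaw -3.024 pos [509.7 119.3 222. ] op 0.352 F [ 0.6 -0.2  0.4] -> shift units [ 0.17 -0.12  0.06]
```

View pics/ab.png

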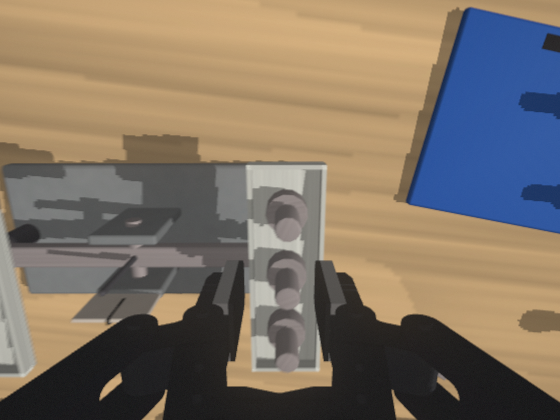

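View pics/ab_s.png

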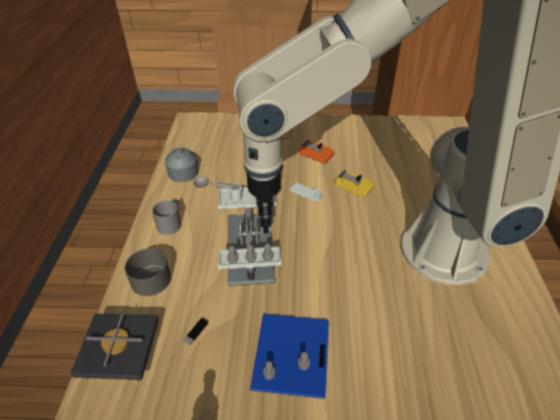

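Emit:
carry_out(rows="0.5 0 -1 0 0;0.5 0 -1 0 0;0.5 0 -1 0 0;0.5 0 -1 0 0;0.5 0.2 -1 0 0;0.5 0.4 -1 0 0;0.5 0.4 -1 0 0;0.5 0.4 -1 0 0.9;0.5 0.5 -1 0 0.9;0.5 0.5 -1 0 0.9;0.5 0.5 -1 0 0.9;0.5 0.5 -1 0 0.9")

```text
clock: 42.3
eef_pos: [412.5, -229.7, 218.9]
tcp_rot: [-3.142, -0.001, 2.626]
contact_force: [-0.5, -0.0, 0.3]
opening: 0.501
```

```bash
python3 - <<'E'
from h import *
go(480,-340,230,0.9)
cv2.imwrite("pics/ac.png",r.grab_frame("wrist"))
cv2.imwrite("pics/ac_s.png",r.grab_frame("side"))
E
```

```text
clock 42.30 yaw 2.626 pos [ 412.5 -229.7  218.9] op 0.501 F [-0.5 -0.   0.3] -> shift units [-4.   -1.6  -0.37]
```

View pics/ac.png

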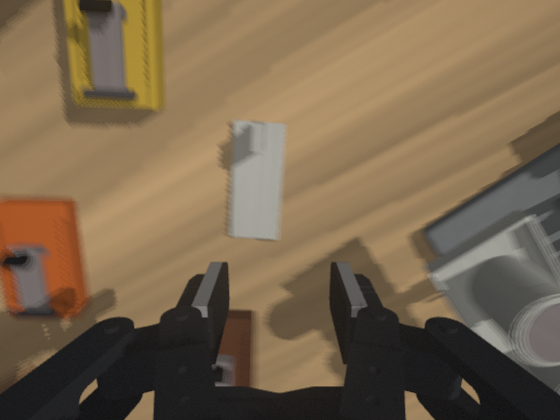

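View pics/ac_s.png

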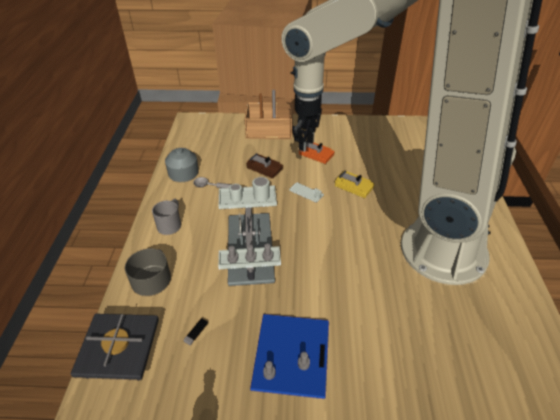

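Emit:
carry_out(rows="0.5 0 0 -0.2 0.5;0.5 -0.8 -0.3 -0.2 0;0.5 -0.8 -0.3 0 0;0.5 -0.8 -0.3 0 0;0.5 -0.8 -0.3 0 0;0.5 -0.5 -0.3 0 0;0.5 0 0 0 0;0.5 0 0 0 0")

```text
clock: 43.4
eef_pos: [481.3, -326.8, 231.6]
tcp_rot: [3.141, -0.001, 2.561]
contact_force: [0.1, -0.8, 0.1]
opening: 0.499
```

```bash
python3 - <<'E'
from h import *
go(480,-340,230)
im=r.grab_frame("wrist");crop(im,60,0,460,420,1,"ad1");crop(im,150,60,370,300,3,"ad")
crop(r.grab_frame("side"),190,170,330,290,5,"ad_s")
E
```

```text
clock 43.40 yaw 2.561 pos [ 481.3 -326.8  231.6] op 0.499 F [ 0.1 -0.8  0.1] -> shift units [-0.21 -0.39  0.05]
```

View pics/ad1.png

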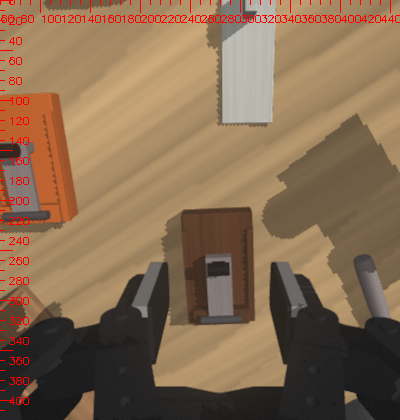

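View pics/ad_s.png

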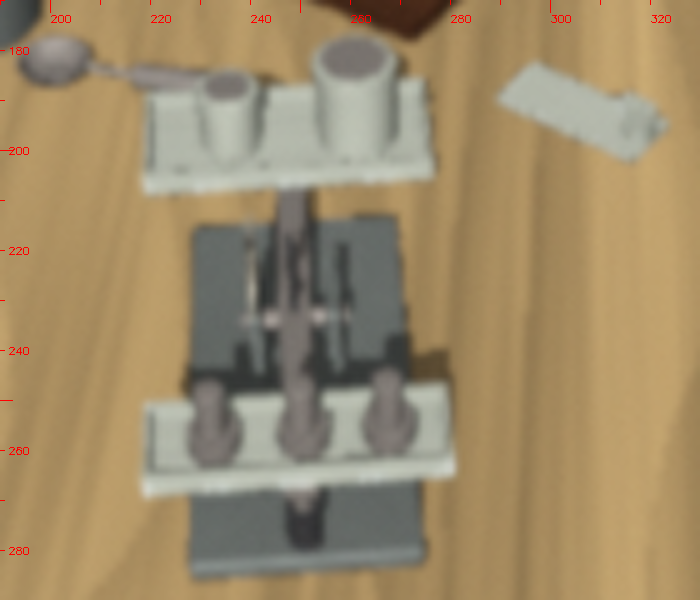

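```bash
python3 - <<'E'
from h import *
crop(r.grab_frame("wrist"),215,190,355,340,5,"ae")
E
```

```text
(no output)
```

View pics/ae.png

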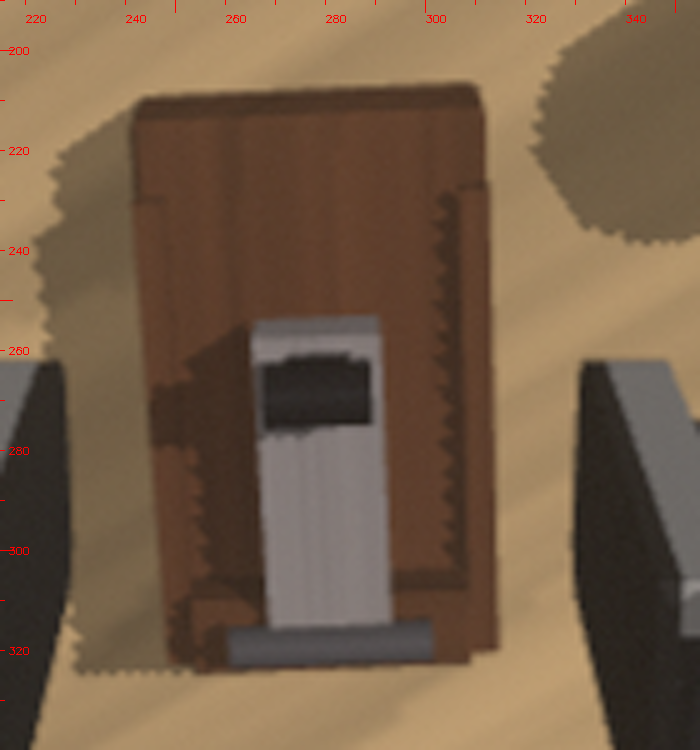

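```bash
python3 - <<'E'
from h import *
np.set_printoptions(precision=1,suppress=True)
c=cal("wrist")
k=p2w(c,277.5,267.5,49); hg=p2w(c,280,318.5,37)
a=p2w(c,239.5,213,20);b=p2w(c,309.8,210.5,20)
print("knob",k,"hinge",hg,np.linalg.norm(k[:2]-hg[:2]), "yaw",np.arctan2(*(hg-k)[:2][::-1]))
print(a,b,np.linalg.norm(a-b),"yaw from rear",np.arctan2(*(b-a)[:2][::-1])-np.pi/2)
fl=p2w(c,248,322,24);fr=p2w(c,312.5,319.5,24);print(fl,fr,np.linalg.norm(fl-fr),np.linalg.norm((a+b)/2-(fl+fr)/2),(a+b)/2,(fl+fr)/2)
d=(fl+fr)/2-(a+b)/2;print("yaw",np.arctan2(d[1],d[0]))
E
```

```text
knob [ 540.  -365.5   49. ] hinge [ 591.6 -396.5   37. ] 60.28040297060877 yaw -0.541502252582483
[ 484.7 -372.2   20. ] [ 518.9 -315.4   20. ] 66.34696382065049 yaw from rear -0.5430659865164194
[ 584.1 -430.7   24. ] [ 617.8 -374.    24. ] 65.97110191797027 115.22368916553971 [ 501.8 -343.8   20. ] [ 600.9 -402.4   24. ]
yaw -0.5334683996036877
```

```bash
python3 - <<'E'
from h import *
go(540.1,-366,110,-0.28)
E
```

```text
clock 43.55 yaw 2.561 pos [ 481.5 -326.9  232.1] op 0.503 F [ 0.6  0.4 -0.1] -> shift units [-2.35 -0.11  4.07]
```

Emit:
carry_out(rows="0.5 0 0 0 -0.28;0.5 -0.8 0 0.5 0;0.5 -0.8 -0.1 0.8 0;0.5 -0.75 0 1 0;0.5 0 0 1 0;0.5 0 0 0.7 0;0.5 0 0 0 0;0.5 0 0 0 0")

```text
clock: 44.55
eef_pos: [541.1, -366.7, 113.1]
tcp_rot: [-3.141, 0.001, 2.6]
contact_force: [-0.6, -0.5, -0.6]
opening: 0.502
```

```bash
python3 - <<'E'
from h import *
go(540.1,-366,64)
im=r.grab_frame("wrist")
c=cal("wrist");print(w2p(c,[540.1,-366,46]),w2p(c,[591.6,-396.8,34]))
crop(im,150,120,410,350,3,"af")
E
```

```text
clock 44.55 yaw 2.600 pos [ 541.1 -366.7  113.1] op 0.502 F [-0.6 -0.5 -0.6] -> shift units [0.04 0.   1.64]
[277.09702472 238.41450201] [277.57570845 321.77135912]
```

View pics/af.png

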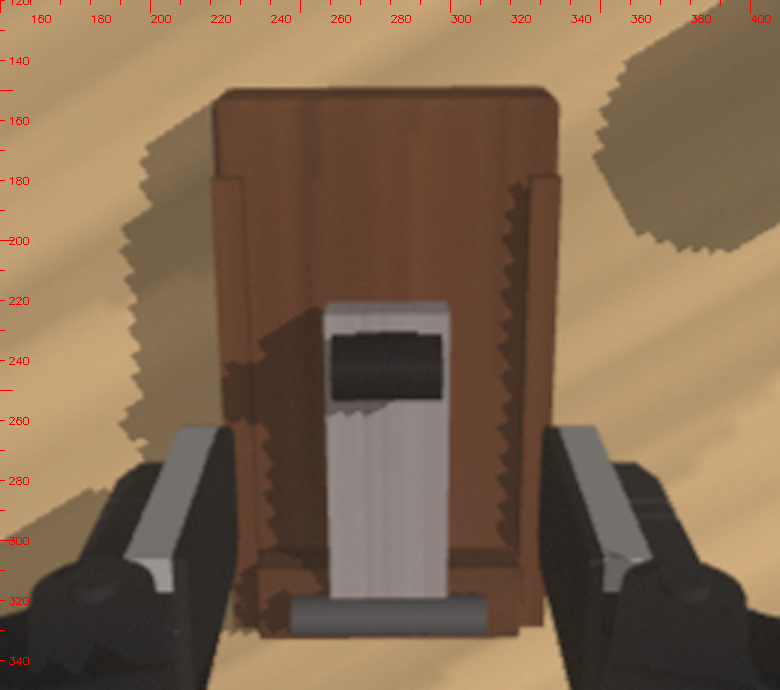

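Emit:
carry_out(rows="0.45 0 -0.05 0.7 0;0.45 0 0 0.7 0;0.45 0 0 0.23 0;0.45 0 0 0 0;0.3 0 0 0 0")

```text
clock: 45.22
eef_pos: [540.2, -368.0, 63.3]
tcp_rot: [-3.142, 0.0, 2.6]
contact_force: [0.5, -0.1, -0.4]
opening: 0.303
```

```bash
python3 - <<'E'
from h import *
go(540.1,-366,64)
crop(r.grab_frame("wrist"),150,150,410,380,3,"ag")
crop(r.grab_frame("side"),220,110,320,200,6,"ag_s")
E
```

```text
clock 45.23 yaw 2.600 pos [ 540.2 -368.    63.3] op 0.303 F [ 0.5 -0.1 -0.4] -> shift units [ 0.04  0.05 -0.02]
```

View pics/ag.png

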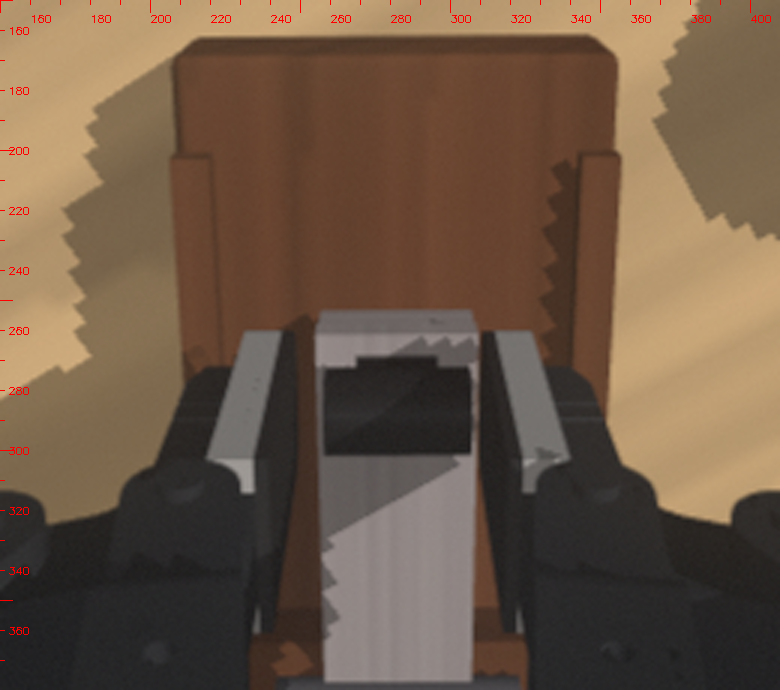

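View pics/ag_s.png

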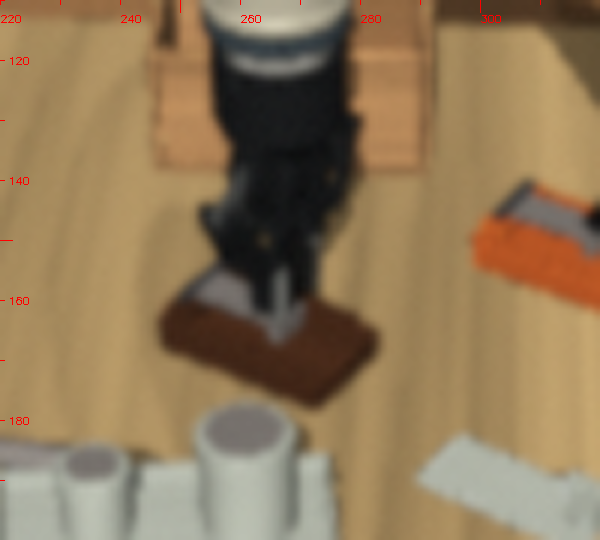

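```bash
python3 - <<'E'
from h import *
s=r.sense();c=cal("wrist");M=R.from_euler("xyz",s["tcp_rot"]).as_matrix()
for o in [(0,0,22),(11,0,22),(-11,0,22),(0,0,3)]: print(o,w2p(c,s["eef_pos"]+M@np.array(o)))
h=np.array([553,-373.7]);d=np.array([.8577,-.5141])
for dx in (0,2,): print(w2p(c,[*(h+(-15+dx)*d),46]),w2p(c,[*(h+(-15+dx)*d),52]))
E
```

```text
(0, 0, 22) [276.23424299 279.8240126 ]
(11, 0, 22) [276.19155617 256.06905611]
(-11, 0, 22) [276.27525873 302.64902331]
(0, 0, 3) [275.86589823 303.07163532]
[280.14698742 281.85467503] [280.1885395  288.89237111]
[280.14973851 286.18523864] [280.19123629 293.36399355]
```

Emit:
carry_out(rows="0.3 -0.06 0.05 0 0;0.3 0 0 0 0;0.1 0 0 0 0;0.1 0 0 0 0;0.1 0 0 0 0;0.1 0 0 0 0", newtons=30)

```text
clock: 46.08
eef_pos: [542.3, -367.6, 63.2]
tcp_rot: [-3.141, 0.0, 2.6]
contact_force: [0.1, -2.3, 1.2]
opening: 0.218
```

```bash
python3 - <<'E'
import numpy as np
a=np.linspace(0,1.15,12);p=a+.1974
x=61.19*np.cos(p)/30;z=-61.19*np.sin(p)/30
for i in range(11): print("%.2f %.2f"%(x[i+1]-x[i],z[i+1]-z[i]))
E
```

```text
-0.05 -0.21
-0.07 -0.20
-0.09 -0.19
-0.11 -0.18
-0.13 -0.17
-0.15 -0.15
-0.16 -0.14
-0.18 -0.12
-0.19 -0.10
-0.20 -0.08
-0.21 -0.06
```

Emit:
carry_out(rows="0.1 -0.05 0 -0.21 0;0.1 -0.07 0 -0.20 0;0.1 -0.09 0 -0.19 0;0.1 -0.11 0 -0.18 0;0.1 -0.13 0 -0.17 0;0.1 0 0 0 0")

```text
clock: 46.82
eef_pos: [554.0, -374.5, 92.1]
tcp_rot: [-3.142, -0.0, 2.6]
contact_force: [-1.4, -2.0, -2.5]
opening: 0.215
```

```bash
python3 - <<'E'
from h import *
go(540.1,-366,64)
crop(r.grab_frame("wrist"),150,150,410,380,3,"ah")
crop(r.grab_frame("side"),220,110,320,200,6,"ah_s")
E
```

```text
clock 46.83 yaw 2.600 pos [ 554.  -374.5   92.1] op 0.215 F [-1.4 -2.  -2.5] -> shift units [0.54 0.   0.94]
```

View pics/ah.png

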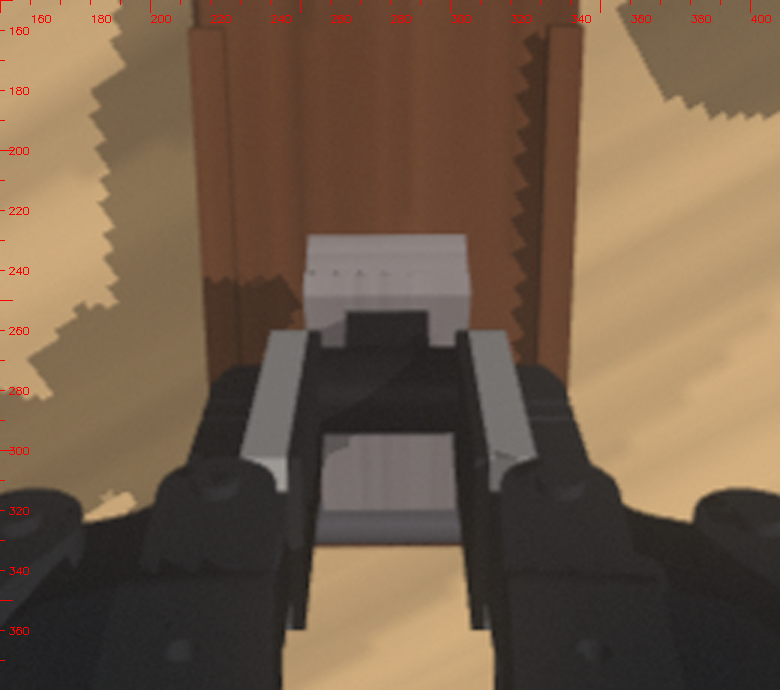

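View pics/ah_s.png

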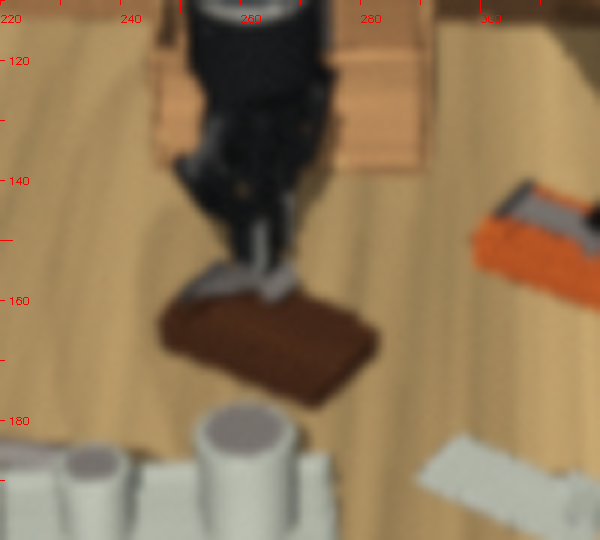

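Emit:
carry_out(rows="0.1 -0.15 0 -0.15 0;0.1 -0.16 0 -0.14 0;0.1 -0.18 0 -0.12 0;0.1 -0.19 0 -0.1 0;0.1 -0.2 0 -0.08 0;0.1 -0.21 0 -0.06 0;0.1 0 0 0 0;0.1 0 0 0 0")

```text
clock: 47.92
eef_pos: [582.2, -391.4, 111.4]
tcp_rot: [3.142, 0.001, 2.6]
contact_force: [-0.3, -0.9, -1.3]
opening: 0.216
```

```bash
python3 - <<'E'
from h import *
go(540.1,-366,64)
crop(r.grab_frame("wrist"),150,150,410,380,3,"ai")
crop(r.grab_frame("side"),220,110,320,200,6,"ai_s")
E
```

```text
clock 47.92 yaw 2.600 pos [ 582.2 -391.4  111.4] op 0.216 F [-0.3 -0.9 -1.3] -> shift units [1.64 0.   1.58]
```

View pics/ai.png

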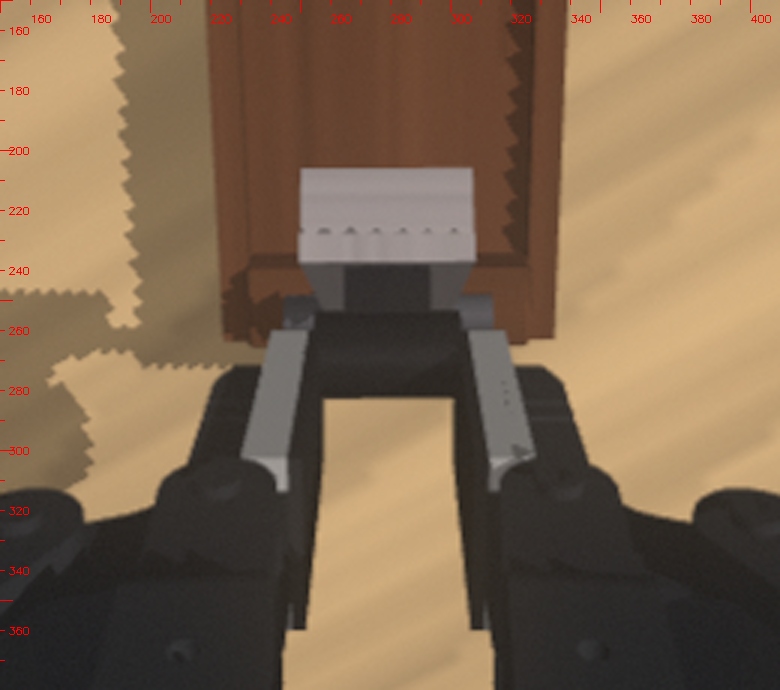

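View pics/ai_s.png

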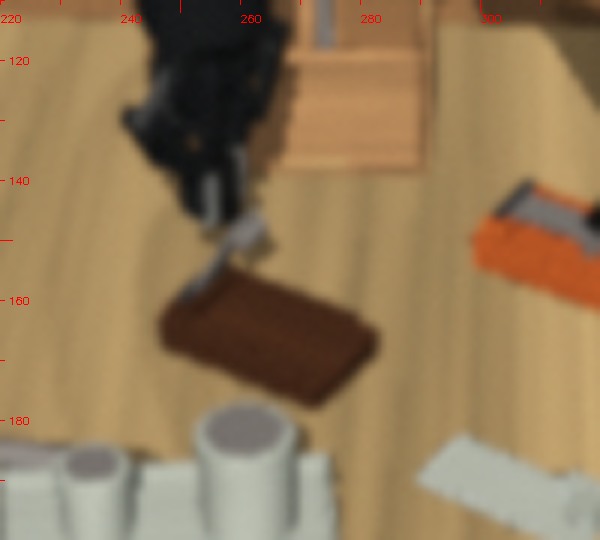

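Emit:
carry_out(rows="0.25 0 0 0 0;0.35 0 0 0 0;0.4 0 0 0 0;0.4 0 0 0 0;0.4 0 0 -0.5 0;0.4 0 0 -1 0;0.4 0 0 -0.8 0;0.4 0.5 0 0 0;0.4 1 0 0 0")

```text
clock: 49.15
eef_pos: [542.6, -367.6, 180.0]
tcp_rot: [-3.142, 0.0, 2.6]
contact_force: [-0.2, 0.4, -0.7]
opening: 0.401
```

```bash
python3 - <<'E'
from h import *
go(368,-223,150)
cv2.imwrite("pics/aj.png",r.grab_frame("wrist"))
E
```

```text
clock 49.15 yaw 2.600 pos [ 542.6 -367.6  180. ] op 0.401 F [-0.2  0.4 -0.7] -> shift units [7.47 1.13 1.  ]
```

View pics/aj.png

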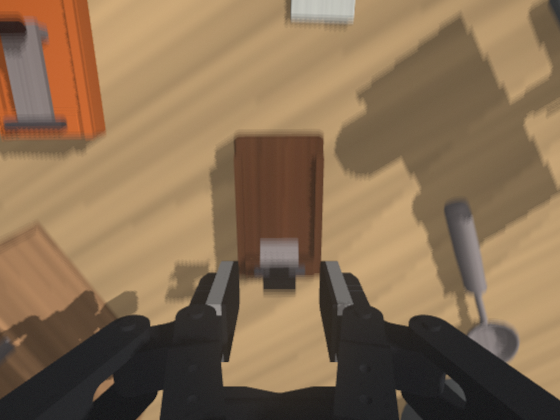

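Emit:
carry_out(rows="0.4 0.8 0.1 0 0;0.4 0.8 0.15 0 0;0.4 0.8 0.15 0 0;0.4 0.8 0.15 0 0;0.4 0.8 0.15 0 0;0.4 0.8 0.15 0 0;0.4 0.8 0.15 0 0;0.4 0.8 0.15 0 0;0.4 0.8 0 0.3 0;0.4 0 0 0.3 0;0.4 0 0 0 0")

```text
clock: 50.58
eef_pos: [376.0, -227.1, 161.6]
tcp_rot: [-3.142, -0.001, 2.6]
contact_force: [-0.0, -0.1, -0.1]
opening: 0.397
```

```bash
python3 - <<'E'
from h import *
go(368,-223,30)
im=r.grab_frame("wrist");cv2.imwrite("pics/ak.png",im)
c=cal("wrist");print(w2p(c,[366.3,-221.7,33]))
E
```

```text
clock 50.58 yaw 2.600 pos [ 376.  -227.1  161.6] op 0.397 F [-0.  -0.1 -0.1] -> shift units [ 0.29 -0.02  4.39]
[276.81396527 193.70554237]
```

View pics/ak.png

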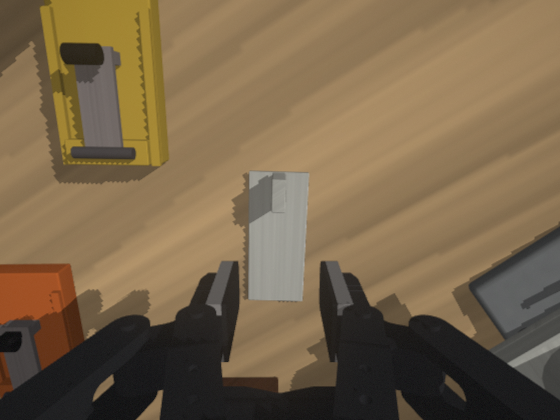

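```bash
python3 - <<'E'
from h import *
np.set_printoptions(precision=1,suppress=True)
im=cv2.imread("pics/ak.png");crop(im,230,155,330,310,4,"al")
c=cal("wrist")
E
```

```text
(no output)
```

View pics/al.png

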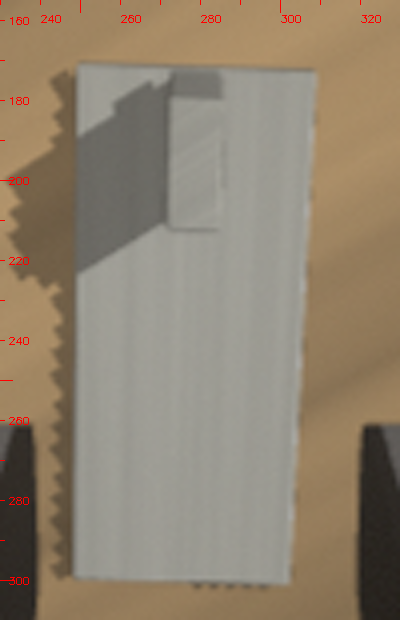

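```bash
python3 - <<'E'
from h import *
np.set_printoptions(precision=1,suppress=True)
c=cal("wrist")
rl,rr,fl,fr=[p2w(c,*q,5) for q in [(249.2,171),(308.8,172.5),(248.5,299.5),(302.3,301)]]
f=[p2w(c,*q,33) for q in [(272,179),(285.5,179),(271.5,212.5),(284.7,212.3)]]
d=(fl+fr-rl-rr)/2;print("len",np.linalg.norm(d),"w",np.linalg.norm(rl-rr),np.linalg.norm(fl-fr),"yaw",np.arctan2(d[1],d[0]),np.arctan2(*(rr-rl)[:2][::-1])-np.pi/2,np.arctan2(*(fr-fl)[:2][::-1])-np.pi/2)
fc=sum(f)/4;print("fin",fc,"from tag",(rl+rr)/2+d*12/110)
go(fc[0],fc[1],30)
s=r.sense();c=cal("wrist");M=R.from_euler("xyz",s["tcp_rot"]).as_matrix()
print(w2p(c,s["eef_pos"]+M@np.array((0,0,120))))
E
```

```text
len 110.11761718210677 w 45.430309245954845 45.61370667515336 yaw -0.5692368664011906 -0.566962967188154 -0.5727405160371255
fin [ 368.2 -221.6   33. ] from tag [ 368.4 -221.5    5. ]
clock 50.62 yaw 2.600 pos [ 376.5 -227.4  161.9] op 0.401 F [ 0.6 -0.7 -0.4] -> shift units [0.3 0.  4.4]
[277.3 213.4]
```

Emit:
carry_out(rows="0.4 0.3 0.02 1 0.2;0.4 0 0 1 0;0.4 0 0 1 0;0.4 0 0 0.9 0;0.4 0 0 0.4 0;0.4 0 0 0 0")

```text
clock: 51.38
eef_pos: [368.7, -222.0, 32.7]
tcp_rot: [-3.142, -0.001, 2.572]
contact_force: [0.8, -0.4, 0.4]
opening: 0.403
```

```bash
python3 - <<'E'
from h import *
go(368.3,-221.6,31)
im=r.grab_frame("wrist");cv2.imwrite("pics/am.png",im)
E
```

```text
clock 51.38 yaw 2.572 pos [ 368.7 -222.    32.7] op 0.403 F [ 0.8 -0.4  0.4] -> shift units [0.02 0.   0.06]
```

View pics/am.png

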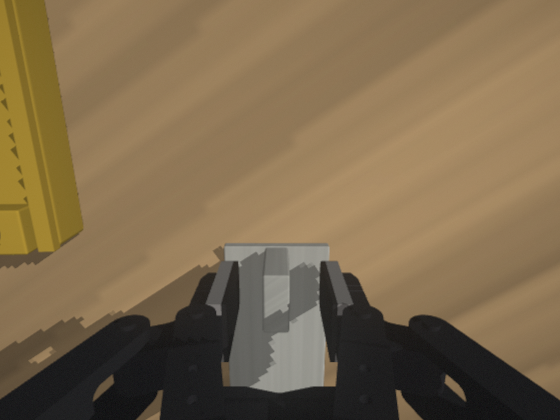

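Emit:
carry_out(rows="0.0 0 0 0.03 0;0.0 0 0 0 0;0 0 0 0 0;0 0 0 0 0;0 0 0 0 0", newtons=60)

```text
clock: 52.05
eef_pos: [369.3, -222.3, 33.1]
tcp_rot: [-3.142, 0.002, 2.572]
contact_force: [-1.4, 0.3, 5.4]
opening: 0.102
```

Emit:
carry_out(rows="0 0 0 -0.5 0;0 0 0 -0.8 0;0 0 0 0 -0.2;0 0 0 0 0")

```text
clock: 52.55
eef_pos: [368.6, -221.9, 71.4]
tcp_rot: [-3.142, 0.001, 2.6]
contact_force: [-0.9, -0.3, -0.7]
opening: 0.101
```

```bash
python3 - <<'E'
from h import *
h=np.array([554.3,-374.5]);d=np.array([np.cos(.54),-np.sin(.54)])
# fin at holder x: front at -75 -> fin at -75-98
print(h-173*d)
go(*(h-173*d),80)
im=r.grab_frame("wrist");cv2.imwrite("pics/an.png",im)
cv2.imwrite("pics/an_s.png",r.grab_frame("side"))
E
```

```text
[ 405.91639812 -285.55447344]
clock 52.55 yaw 2.600 pos [ 368.6 -221.9   71.4] op 0.101 F [-0.9 -0.3 -0.7] -> shift units [-2.16 -1.18 -0.28]
```

View pics/an.png

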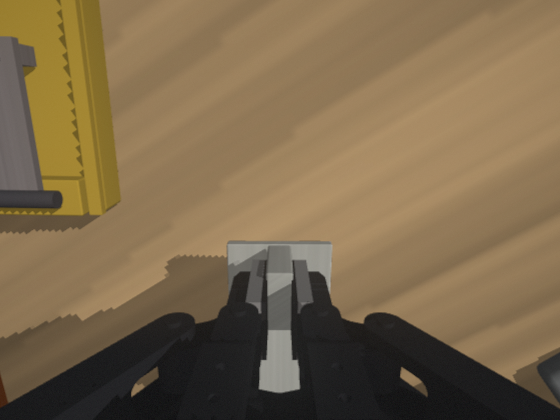

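View pics/an_s.png

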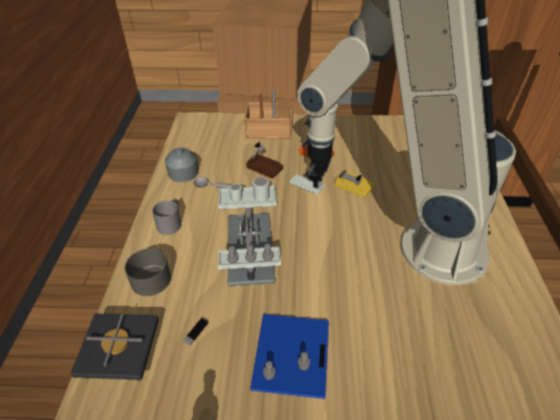

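Emit:
carry_out(rows="0 -0.5 -0.4 0 0;0 -0.7 -0.4 0 0;0 -0.7 -0.3 0 0;0 -0.25 -0.1 0.25 0;0 0 0 0.2 0;0 0 0 0 0")

```text
clock: 53.4
eef_pos: [404.1, -285.1, 56.6]
tcp_rot: [3.141, -0.003, 2.6]
contact_force: [-0.7, 0.2, -0.1]
opening: 0.103
```

```bash
python3 - <<'E'
from h import *
h=np.array([554.3,-374.5]);d=np.array([np.cos(.54),-np.sin(.54)])
go(*(h-61*d),54)
crop(r.grab_frame("side"),230,110,350,210,6,"ao_s")
crop(r.grab_frame("top"),310,150,440,280,5,"ao_t")
E
```

```text
clock 53.40 yaw 2.600 pos [ 404.1 -285.1   56.6] op 0.103 F [-0.7  0.2 -0.1] -> shift units [-3.79  0.02  0.08]
```

View pics/ao_s.png

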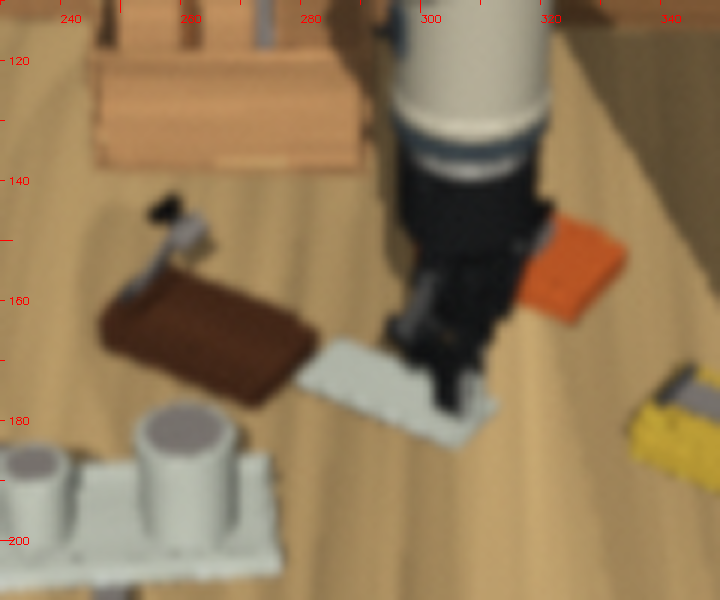

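View pics/ao_t.png

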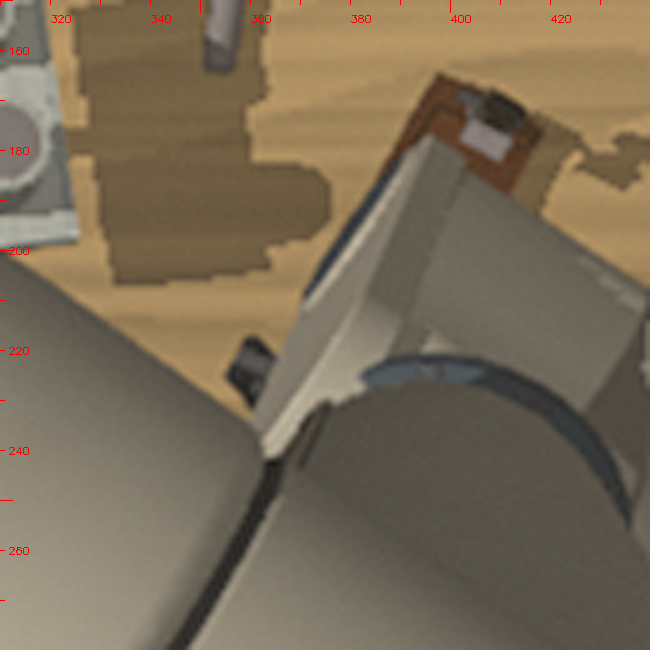

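Emit:
carry_out(rows="0 -0.5 0 -0.03 0;0 -0.5 0 0 0;0 -0.5 0 0 0;0 -0.5 0 0 0;0 0 0 0 0")

```text
clock: 54.12
eef_pos: [458.0, -317.8, 58.6]
tcp_rot: [-3.142, 0.001, 2.6]
contact_force: [-0.1, 0.2, -1.1]
opening: 0.104
```

Emit:
carry_out(rows="0 -0.5 0 0 0;0 -0.5 0 0 0;0 -0.3 0 0.03 0;0 -0.2 0 0.03 0;0 0 0 0 0")

```text
clock: 54.75
eef_pos: [495.5, -340.3, 56.6]
tcp_rot: [3.142, -0.0, 2.6]
contact_force: [-0.0, -0.7, -0.9]
opening: 0.1
```

```bash
python3 - <<'E'
from h import *
h=np.array([554.3,-374.5]);d=np.array([np.cos(.54),-np.sin(.54)])
go(*(h-61*d),53)
crop(r.grab_frame("side"),230,110,350,210,6,"ap_s")
cv2.imwrite("pics/ap.png",r.grab_frame("wrist"))
E
```

```text
clock 54.75 yaw 2.600 pos [ 495.5 -340.3   56.6] op 0.100 F [-0.  -0.7 -0.9] -> shift units [-0.24  0.03  0.12]
```

View pics/ap_s.png

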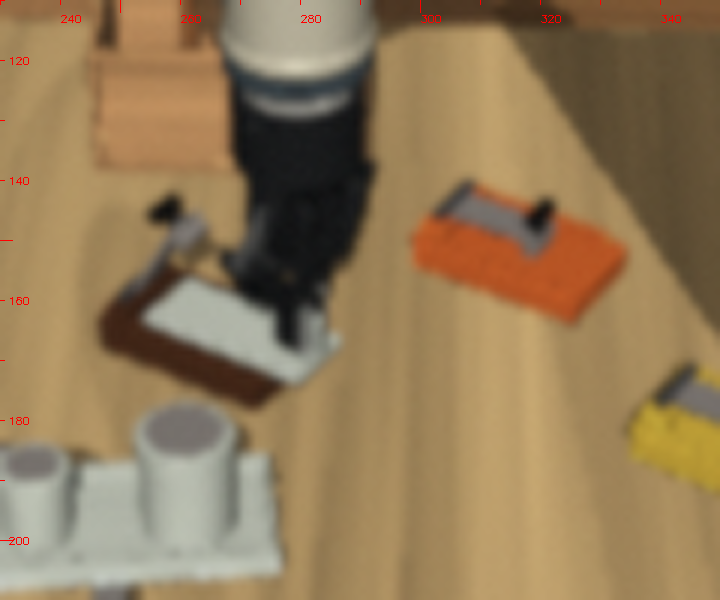

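View pics/ap.png

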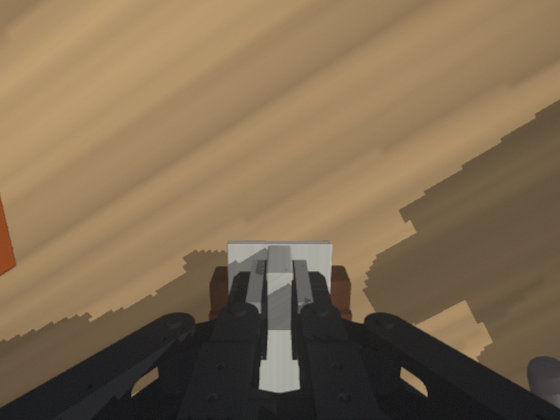

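Emit:
carry_out(rows="0 0 0 0.06 0;0 0 0 0.05 0;0 -0.08 0 0 0;0 -0.08 0 0 0;0 -0.06 0 0 0;0 0 0 0 0")

```text
clock: 55.6
eef_pos: [501.1, -343.7, 53.5]
tcp_rot: [3.142, 0.0, 2.6]
contact_force: [0.2, 0.2, -0.8]
opening: 0.104
```

Emit:
carry_out(rows="0 -0.04 0 0 0;0 -0.04 0 0 0;0 0 0 0 0")

```text
clock: 55.98
eef_pos: [502.9, -344.8, 53.4]
tcp_rot: [-3.142, -0.0, 2.6]
contact_force: [-1.0, -0.7, -1.0]
opening: 0.105
```

Emit:
carry_out(rows="0 -0.04 0 0 0;0 -0.04 0 0 0;0 0 0 0 0")

```text
clock: 56.35
eef_pos: [503.1, -344.9, 53.2]
tcp_rot: [3.142, -0.005, 2.6]
contact_force: [-9.5, 4.4, 4.3]
opening: 0.101
```

Emit:
carry_out(rows="0 0.05 0 0.02 0;0 0 0 0 0;0.15 0 0 0 0;0.25 0 0 0 0;0.3 0 0 0 0;0.3 0 0 0 0;0.3 0 0 -0.5 0;0.3 0.2 0 -1 0;0.3 0.3 0 -1 0;0.3 0 0 -0.5 0;0.3 0 0 0 0")

```text
clock: 57.72
eef_pos: [491.8, -338.2, 144.4]
tcp_rot: [-3.141, 0.003, 2.6]
contact_force: [0.5, 0.9, -0.0]
opening: 0.304
```

```bash
python3 - <<'E'
from h import *
go(581,-390.7,170)
crop(r.grab_frame("side"),230,110,350,210,6,"aq_s")
cv2.imwrite("pics/aq.png",r.grab_frame("wrist"))
E
```

```text
clock 57.73 yaw 2.600 pos [ 491.8 -338.2  144.4] op 0.304 F [ 0.5  0.9 -0. ] -> shift units [-3.45  0.03 -0.84]
```

View pics/aq_s.png

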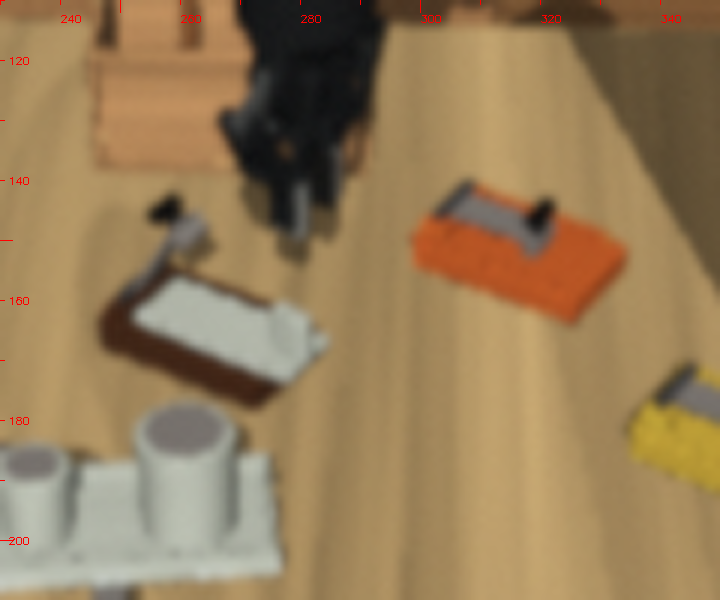

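View pics/aq.png

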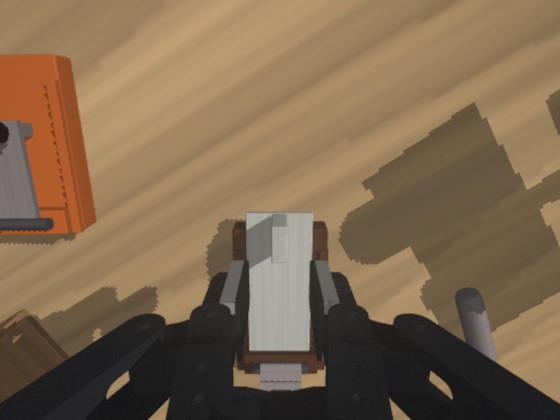

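Emit:
carry_out(rows="0.4 0 0 -0.5 0;0.4 -0.9 0 0 0;0.4 -0.9 0 0 0;0.4 -0.9 0 0 0;0.4 -0.8 0.02 0 0;0.4 0 0 0 0;0.4 0 0 0 0")

```text
clock: 58.7
eef_pos: [580.3, -390.7, 157.5]
tcp_rot: [3.142, -0.002, 2.6]
contact_force: [-0.4, 0.0, -0.4]
opening: 0.405
```

```bash
python3 - <<'E'
from h import *
go(582.2,-391.4,111.4)
cv2.imwrite("pics/ar.png",r.grab_frame("wrist"))
E
```

```text
clock 58.70 yaw 2.600 pos [ 580.3 -390.7  157.5] op 0.405 F [-0.4  0.  -0.4] -> shift units [-0.07  0.01  1.54]
```

View pics/ar.png

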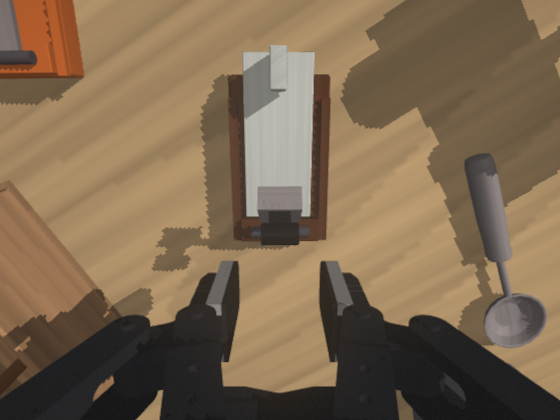

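Emit:
carry_out(rows="0.4 -0.05 0 0.7 0;0.4 0 0 0.6 0;0.4 0 0 0.23 0;0.3 0 0 0 0;0.1 0 0 0 0;0.1 0 0 0 0;0.1 0 0 0 0;0.1 0 0 0 0", newtons=30)

```text
clock: 59.75
eef_pos: [582.6, -391.9, 112.0]
tcp_rot: [3.141, 0.0, 2.6]
contact_force: [2.9, 0.5, -6.2]
opening: 0.22
```

```bash
python3 - <<'E'
from h import *
go(582.2,-391.4,111.4)
crop(r.grab_frame("wrist"),150,150,410,380,3,"as")
E
```

```text
clock 59.75 yaw 2.600 pos [ 582.6 -391.9  112. ] op 0.220 F [ 2.9  0.5 -6.2] -> shift units [0.02 0.01 0.02]
```

View pics/as.png

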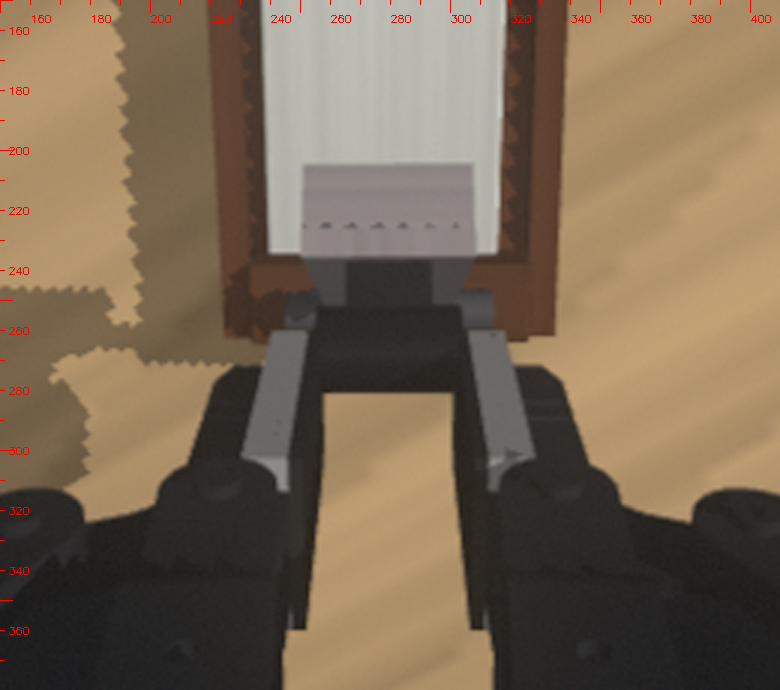

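Emit:
carry_out(rows="0.1 0.21 0 0.06 0;0.1 0.2 0 0.08 0;0.1 0.19 0 0.1 0;0.1 0.18 0 0.12 0;0.1 0.16 0 0.14 0;0.1 0.15 0 0.15 0;0.1 0.13 0 0.17 0;0.1 0.11 0 0.18 0;0.1 0.09 0 0.19 0;0.1 0 0 0 0")

```text
clock: 61.05
eef_pos: [544.8, -369.3, 75.9]
tcp_rot: [-3.142, -0.002, 2.6]
contact_force: [-2.0, 3.4, 3.1]
opening: 0.215
```

```bash
python3 - <<'E'
from h import *
go(542.3,-367.6,63.2)
crop(r.grab_frame("wrist"),150,150,410,380,3,"at")
E
```

```text
clock 61.05 yaw 2.600 pos [ 544.8 -369.3   75.9] op 0.215 F [-2.   3.4  3.1] -> shift units [0.1  0.01 0.43]
```

View pics/at.png

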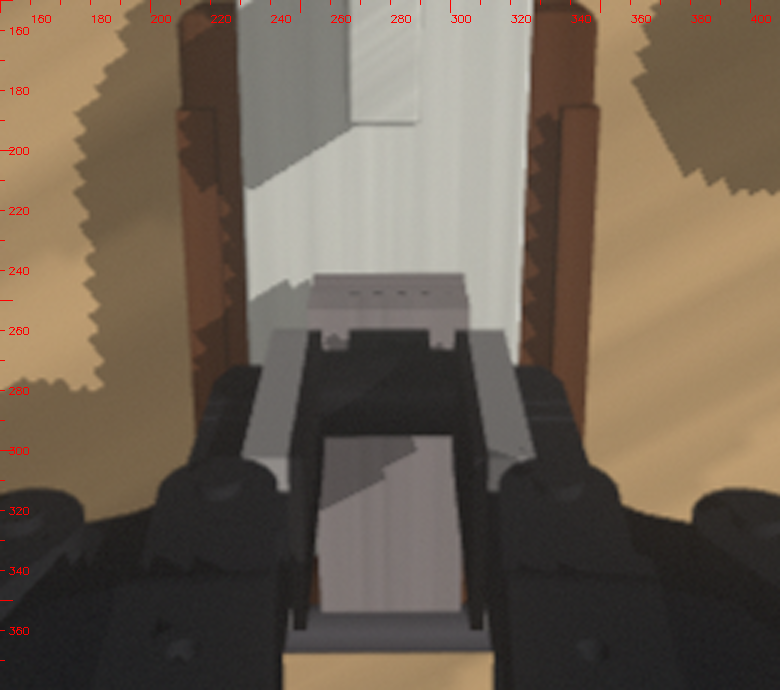

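Emit:
carry_out(rows="0.1 0.06 0 0.15 0;0.1 0.02 0 0.1 0;0.1 0.01 0 0.04 0;0.1 0 0 0.04 0;0.1 0 0 0 0;0.1 0 0 0 0")

```text
clock: 61.85
eef_pos: [543.8, -368.7, 68.5]
tcp_rot: [-3.142, 0.0, 2.6]
contact_force: [-5.2, 5.8, 19.9]
opening: 0.218
```

Emit:
carry_out(rows="0.1 0 0 0 0;0.1 0 0 -0.03 0;0.25 0 0 0 0;0.35 0 0 0 0;0.4 0 0 0 0;0.4 0 0 0 0;0.4 0 0 -0.5 0;0.4 0 0 -1 0;0.4 0 0 0 0")

```text
clock: 62.98
eef_pos: [545.3, -369.7, 115.6]
tcp_rot: [-3.141, 0.005, 2.6]
contact_force: [-0.8, 0.1, -0.5]
opening: 0.401
```

```bash
python3 - <<'E'
from h import *
go(542.3,-367.6,63.2)
crop(r.grab_frame("wrist"),150,120,410,350,3,"au")
crop(r.grab_frame("side"),190,120,310,280,5,"au_s")
c=cal("wrist");h=np.array([554.3,-374.5]);d=np.array([np.cos(.54),-np.sin(.54)])
for a in (0.075,0.15,0.25):
  p=a+.1974; print(a,w2p(c,[*(h+(45-61.19*np.cos(p))*d),34+61.19*np.sin(p)]))
print(w2p(c,[*(h+37*d),25]),w2p(c,[*(h+45*d),34]))
E
```

```text
clock 62.98 yaw 2.600 pos [ 545.3 -369.7  115.6] op 0.401 F [-0.8  0.1 -0.5] -> shift units [0.13 0.01 1.75]
0.075 [277.6371026  241.02079923]
0.15 [277.61216732 246.57222074]
0.25 [277.5813075  255.09016405]
[277.988082   301.22409247] [277.97530935 320.21416054]
```

View pics/au.png

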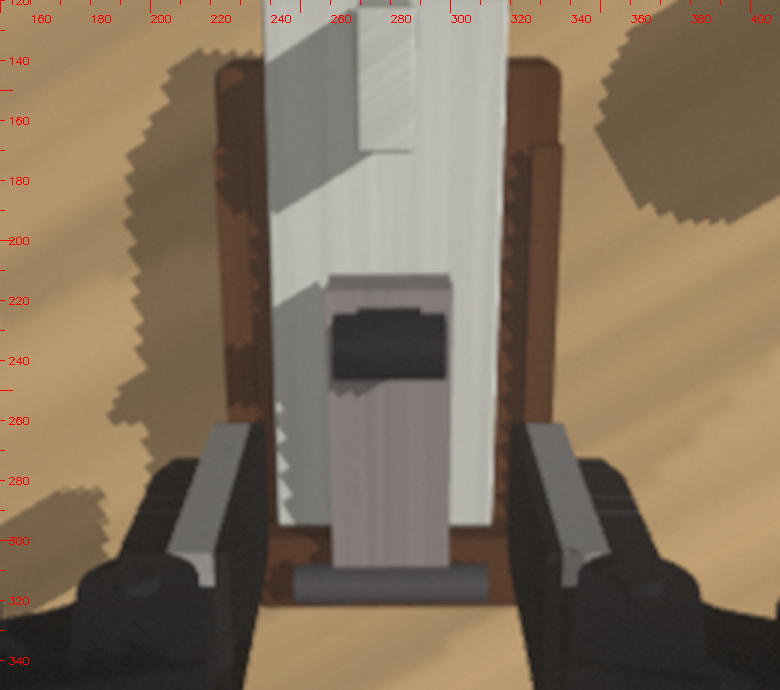

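View pics/au_s.png

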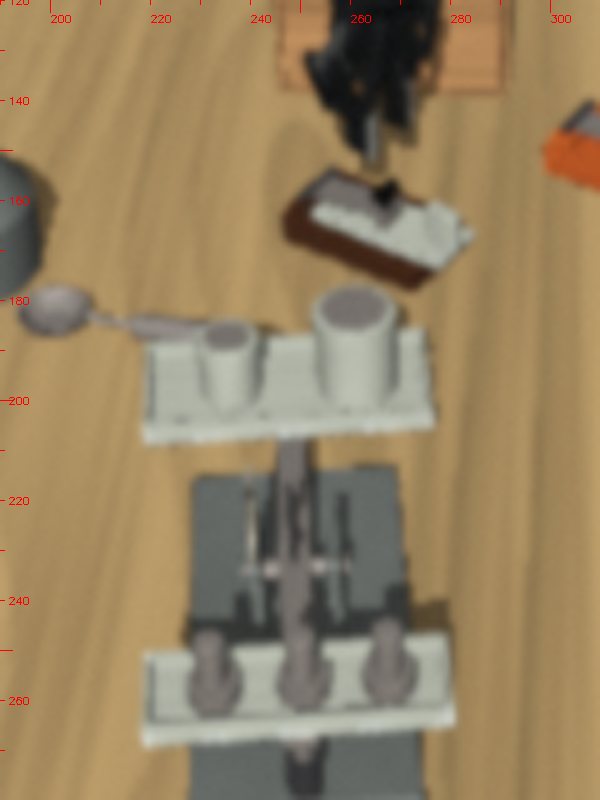

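Emit:
carry_out(rows="0 0.1 0 0 0;0 0 0 0.3 0;0 0 0 0.5 0;0 0 0 0.3 0;0 0 0 0 0;0 0 0 0 0")

```text
clock: 63.82
eef_pos: [540.5, -366.7, 78.6]
tcp_rot: [3.142, -0.002, 2.6]
contact_force: [-2.0, 1.8, 3.5]
opening: 0.004
```

Emit:
carry_out(rows="0 0 0 0.1 0;0 0 0 0 0")

```text
clock: 64.08
eef_pos: [540.6, -366.8, 78.0]
tcp_rot: [3.142, -0.001, 2.6]
contact_force: [-9.9, 5.6, 25.4]
opening: 0.002
```

Emit:
carry_out(rows="0 0 0 -0.3 0;0 0 0 -1 0;0 0 0 -1 0;0 0 0 -1 0;0 1 0 -0.5 0;0 1 0 0 0;0 1 0 0 0;0 0.5 0 0 0;0 0 0 0 0")

```text
clock: 65.2
eef_pos: [451.0, -312.8, 190.3]
tcp_rot: [3.142, 0.0, 2.6]
contact_force: [0.0, -0.1, -0.3]
opening: 0.003
```

```bash
python3 - <<'E'
from h import *
go(542.3,-367.6,63.2)
cv2.imwrite("pics/av.png",r.grab_frame("wrist"))
crop(r.grab_frame("side"),180,120,320,290,4,"av_s")
cv2.imwrite("pics/av_t.png",r.grab_frame("top"))
E
```

```text
clock 65.20 yaw 2.600 pos [ 451.  -312.8  190.3] op 0.003 F [ 0.  -0.1 -0.3] -> shift units [-3.55  0.01  4.24]
```

View pics/av.png

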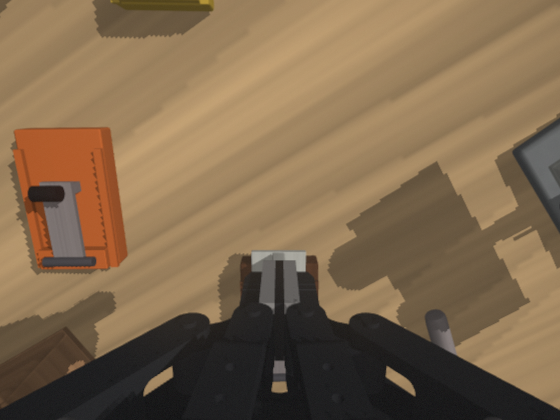

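View pics/av_s.png

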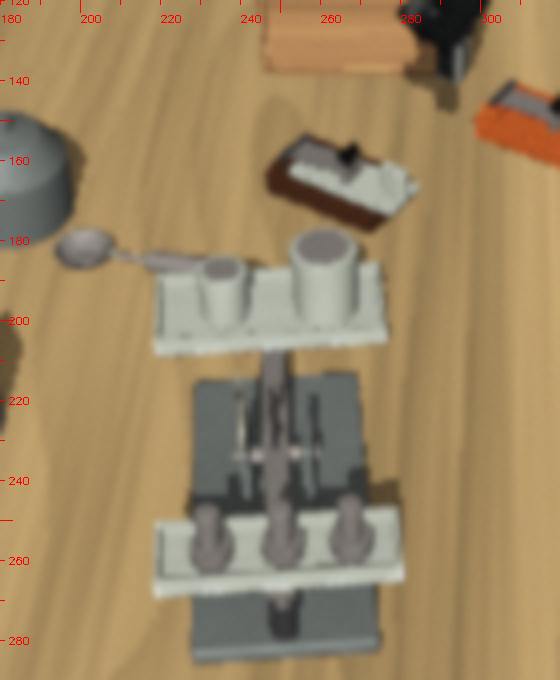

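View pics/av_t.png

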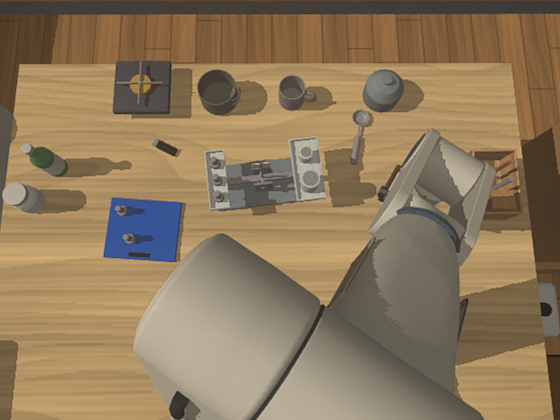

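All in order: tins upright, three weights in the narrow tray, trays back at their level rows, tag clipped, spoon and lighter where they were. Handing in.

```bash
python3 - <<'E'
from rig import r
print(r.sense()["clock"]); print(r.sign_off())
E
```

```text
65.35
the job is handed in; nothing more can be done
None
```

I finished the job and handed it in at 65 s of robot time. The interface gives no verdict, so the checks below are my own.

**What I did**
- **Tins:** Two tins were on the table, the large one and one small one, and both now stand upright in the wide tray. To keep the gripper clear of the raised narrow tray, I first moved the large tin 45 mm towards the robot.
- **Weights:** Three weights stand in the narrow tray and two spares stay on the board. One weight was knocked aside during the run, so I located it again before picking it up.
- **Tag and clip:** I raised the brown holder's clip and slid the tag in until it met the stop, where the contact force was about 10 N. Then I lowered the clip onto the tag and pressed it down.

**What the last checks showed**
- **Beam:** In the side picture both trays are back at their starting rows, so the beam looks level. I had no direct reading of its angle.
- **Tag:** It lies centred in the channel, with its front edge at the stop.
- **Clip:** The knob's top is about 56 mm above the table, which fits a clip angle near 0.075 rad. The last picture before the final press suggested 0.08 to 0.09 rad; both are within the allowed range.
- **Surroundings:** The spoon and lighter are where they started, and the arm is clear of everything.

No check failed. The camera estimates of the holder and objects differed by a few mm between views, so I corrected close up with the wrist camera and, at the stop and clip, by contact force.

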